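Lock the glaze sample boards into the carrier

TASK

Load every glaze sample board lying on the table into the carrier bay whose crossbar has the board's colour, holed end first, sliding it fully home against the rear stop, and lock it with a pin dropped through crossbar and board until the pin's collar rests on the crossbar. Each bay starts closed by its own lock pin, which must be drawn before its board goes in (the wooden block has holes to park pins in); when you finish, every bay, a bay without a board too, must have a pin fully seated in it again. Do not disturb the bottles or the black bat.

Things in the scene. Friction and masses are not known exactly. Their poses are not given: they have to be found in the camera images.
- carrier: fixed aluminium carrier, 160 x 300 mm, three bays side by side 92 mm apart. Origin at table level under the middle bay; x points into the bays (the way boards slide in), y left, z up. Bay floors 10 mm above the table; the divider lips' tops 28 mm, their flared mouths (from x = -31 mm) 33 mm. Tapered divider noses from x = -50 mm; before them the floor, from x = -70 mm, is an open apron
- bay_blue (a point): blue bay (left (+y)): point on the bay floor, 10 mm above the table, where the origin of a board fully home lies; axes as the carrier's. From here the channel, 73 mm wide, runs from x = -20 mm to the solid rear stop at x = +70 mm. Lips overhang the board by about 5 mm each side, undersides 13 mm above the bay floor, flared up at the mouth
- bay_yellow (a point): yellow bay (middle): point on the bay floor, 10 mm above the table, where the origin of a board fully home lies; axes as the carrier's. From here the channel, 73 mm wide, runs from x = -20 mm to the solid rear stop at x = +70 mm. Lips overhang the board by about 5 mm each side, undersides 13 mm above the bay floor, flared up at the mouth
- bay_green (a point): green bay (right (-y)): point on the bay floor, 10 mm above the table, where the origin of a board fully home lies; axes as the carrier's. From here the channel, 73 mm wide, runs from x = -20 mm to the solid rear stop at x = +70 mm. Lips overhang the board by about 5 mm each side, undersides 13 mm above the bay floor, flared up at the mouth
- hole_blue (a point): centre of the top mouth of the 16 mm hole in the blue crossbar (12 mm thick, 40 mm in x, underside 13 mm above the bay floor): 35 mm above the table, 40 mm in x from point bay_blue; axes as the carrier's. A 16 mm floor hole lies right below. A seated pin's origin is 30 mm below this point
- hole_yellow (a point): centre of the top mouth of the 16 mm hole in the yellow crossbar (12 mm thick, 40 mm in x, underside 13 mm above the bay floor): 35 mm above the table, 40 mm in x from point bay_yellow; axes as the carrier's. A 16 mm floor hole lies right below. A seated pin's origin is 30 mm below this point
- hole_green (a point): centre of the top mouth of the 16 mm hole in the green crossbar (12 mm thick, 40 mm in x, underside 13 mm above the bay floor): 35 mm above the table, 40 mm in x from point bay_green; axes as the carrier's. A 16 mm floor hole lies right below. A seated pin's origin is 30 mm below this point
- board_blue: loose plywood board 140 x 70 x 10 mm (x, y, z), 0.1 to 0.25 kg, lying flat; blue tile (top at 14 mm) and upright blue grip rib 40 mm along x, 16 mm thick in y, from 10 to 52 mm above the underside, centred at x = -45 mm. Origin: centre of the underside. Vertical 18 mm hole at x = +40 mm; that end goes in first. May be absent
- board_yellow: loose plywood board 140 x 70 x 10 mm (x, y, z), 0.1 to 0.25 kg, lying flat; yellow tile (top at 14 mm) and upright yellow grip rib 40 mm along x, 16 mm thick in y, from 10 to 52 mm above the underside, centred at x = -45 mm. Origin: centre of the underside. Vertical 18 mm hole at x = +40 mm; that end goes in first. May be absent
- board_green: loose plywood board 140 x 70 x 10 mm (x, y, z), 0.1 to 0.25 kg, lying flat; green tile (top at 14 mm) and upright green grip rib 40 mm along x, 16 mm thick in y, from 10 to 52 mm above the underside, centred at x = -45 mm. Origin: centre of the underside. Vertical 18 mm hole at x = +40 mm; that end goes in first. May be absent
- pin_1: loose upright steel lock pin, 75 mm tall, 80 g, all alike: shaft 12 mm in diameter, 30 mm long, the last 9 mm tapered; collar 30 mm in diameter, 5 mm thick; red round grip 20 mm in diameter from 35 to 75 mm above the tip. Origin: centre of the tip, z up the pin. One stands in each bay at the start; seated, its collar rests on the crossbar
- pin_2: loose upright steel lock pin, 75 mm tall, 80 g, all alike: shaft 12 mm in diameter, 30 mm long, the last 9 mm tapered; collar 30 mm in diameter, 5 mm thick; red round grip 20 mm in diameter from 35 to 75 mm above the tip. Origin: centre of the tip, z up the pin. One stands in each bay at the start; seated, its collar rests on the crossbar
- pin_3: loose upright steel lock pin, 75 mm tall, 80 g, all alike: shaft 12 mm in diameter, 30 mm long, the last 9 mm tapered; collar 30 mm in diameter, 5 mm thick; red round grip 20 mm in diameter from 35 to 75 mm above the tip. Origin: centre of the tip, z up the pin. One stands in each bay at the start; seated, its collar rests on the crossbar
- block: fixed wooden pin block, 50 x 150 x 40 mm (x, y, z), with three 18 mm vertical holes through it at y = +50, 0 and -50 mm for parking pins (a parked pin's collar rests on the top, 40 mm above the table). Origin: centre of the underside
- glaze_bottle: white glaze bottle, 64 mm in diameter, 160 mm tall, bystander; origin at the centre of its base
- spray_bottle: green spray bottle, 76 mm in diameter, 192 mm tall, bystander; origin at the centre of its base
- bat: black round bat lying flat, 148 mm in diameter, 12 mm thick, bystander; origin at the centre of its underside
Things that resemble listed ones, but are neither listed nor needed, are in the scene too. What is shaped like the board_blue but purple is not meant.

How it is judged:
By the outcome, as a careful person would: the job done as asked, in the order asked, and still so for the second after the job is handed in, with the robot touching nothing.
Of board_blue, board_yellow, board_green only 2 to 3 are there at a start; the rules pass over those that are not, and their reading is None.
At some moment in a run one of board_blue, board_yellow, board_green may be knocked a few centimetres aside while the robot is not near it.
It also fails if it takes over 210 s, if anything falls off the work surface, if the arm or the gripper's body presses on something with over 40 N, if the wrist force passes 120 N, or if a joint passes its speed limit or range.

ROBOT

A 7-joint arm with a two-finger parallel gripper is mounted at the origin on the work surface. World frame = base frame: x ahead of the robot, y to its left, z up, the work surface at z = 0. Lengths are in m, angles in rad, forces in N, time in s.
With the tool pointing down it reaches from about 0.35 to 0.775 m from the base axis. Payload 3.1 kg.
Tool frame: the origin (TCP) lies between the finger pads; the fingertips stand 17 mm ahead of it and the grasp point (between the pads) lies 2 mm behind it; z points along the fingers, y is the line along which they close (so a half turn about z gives the same grasp; the last joint's range is limited). The gripper opens to 85 mm and grips with 20 to 120 N. Pads are 22 mm wide; open, the fingers measure 114 mm over their backs; the gripper's body (76 mm by 85 mm) begins 54 mm behind the grasp point. The pads swing forward as they close: fully open they stand 13 mm farther back than shut.
Start: joints at [1.124, 0.311, 0.014, 1.512, -0.004, 1.319, -0.027], TCP at [0.217, -0.506, 0.248] pointing down, gripper open.
Joint ranges: [-2.7, 2.7], [-0.3, 1.91], [-1.27, 1.3], [0.12, 2.57], [-1.44, 4.58], [0.2, 2.03], [-3.05, 3.05]. Speed limits (rad/s): [2.79, 2.79, 3.14, 3.14, 3.14, 3.14, 3.14].

INTERFACE

Orientations are given as a unit quaternion [x, y, z, w].
In Python, from plant import sense, optics, robot gives the robot as it stands.
- The arm moves only by the tool arm_command, never from a script. Its argument "steps" is a list of rows, each a list of 7 numbers: the turn, a rotation vector about the tool's x, y, z in rad, then the shift along the tool's x, y, z in m, then the opening, from -1 (shut) to 1 (fully open). A call has 1 to 5 rows; each row is the pose to reach, as a shift and turn from the pose commanded when the call began, along the tool's axes at that moment; what a row does not reach only later rows make up. A row lasts 1/10 s, in which the tool goes at most 50 mm and 8.59 degrees, less where a joint would pass 70% of its speed; a pose out of reach is approached as far as the arm can. A call with a gripper value outside its range is refused whole. The fingers move at their own pace and stop on an object; "squeeze" is the grip in N (left out, the last holds). Time passes only in rows, so rows that repeat a pose let the fingers close. It gives the time, the measured TCP pose, the force, the opening and the grip force at its end, in the units of the state.
- sense(): the state, without advancing time (a new reading comes with each control period).
- optics.capture(name): name is "side" or "top" or "wrist"; returns a dict with "pixels" (384x512x3 uint8, red, green, blue), "z_map" (384x512 float32, m along the optical axis (not along the pixel's ray), 0 where there is no reading), "fx", "fy", "cx", "cy" (pixels), "view" (4x4, takes a point from world to camera coordinates). Camera axes: x right, y down, z forward; pixel columns grow to the right and rows downward; lengths in m; the calibration is good to about 2 mm. A picture is of the moment at which its call begins.
- robot.hand_in(): hands the job in; it is judged then, once.
The state is a dict: "t": time; "q": joint angles; "qd": joint speeds; "tau": joint torques, N m; "eef_pos": TCP position; "tcp_rot": TCP orientation; "force": force on the tool from outside, world axes, zero at the start; "moment": the same for the moment, N m; "finger_gap": opening from 0.0 (shut) to 1.0 (fully open); "finger_force": force on a finger pad.
Only numpy, scipy, OpenCV 4.12 (cv2) and the standard library are available. Lean on these libraries where they do the work, as an engineer would, in place of code of your own. Each camera call takes 0.05 s, during which the arm holds its last target. There are 200 camera calls.

## Working session

There is one attempt and no reset: what is moved stays moved. The work goes in short steps, Python scripts to look and compute and a tool call to move; the robot and the scene stay as the last step left them, time stands still between calls to the robot, and variables do not carry over. Pictures are saved under pics/ and viewed, at most 14 in all, crops included, and the job is handed in when it is done.

Besides the shell and the picture viewer there is one more tool, called after ">>>" as name(argument=value, ...), one argument or row to a line, values as JSON. arm_command: Moves the arm, as the interface text tells. Its arguments: {"type":"object","properties":{"steps":{"type":"array"},"squeeze":{"type":"number"}},"required":["steps"]}

```bash
mkdir -p pics; ls
python3 - <<'E'
from plant import sense, optics
import cv2, json, numpy as np
s=sense(); print({k:np.round(v,3).tolist() for k,v in s.items()})
for n in ["top","side"]:
    c=optics.capture(n); cv2.imwrite(f"pics/{n}0.png",c["pixels"][:,:,::-1]); np.savez(f"{n}0.npz",**c)
    print(n,c["fx"],c["fy"],c["cx"],c["cy"],np.round(c["view"],4).tolist())
E
```

```text
pics
{'t': 0.0, 'q': [1.124, 0.312, 0.014, 1.513, -0.004, 1.319, -0.027], 'qd': [-0.001, 0.001, 0.002, -0.001, 0.0, 0.0, -0.0], 'tau': [-0.0, -37.992, 0.146, -23.059, 0.012, 0.014, 0.0], 'eef_pos': [0.216, -0.505, 0.247], 'tcp_rot': [0.98, 0.201, -0.0, -0.001], 'force': [0.928, -0.612, 0.191], 'moment': [0.009, 0.006, -0.005], 'finger_force': 0.0, 'finger_gap': 0.997}
top 366.9344366160865 366.9344366160865 248.55990877850303 189.8410512472327 [[0.0091, -0.9999, 0.0099, -0.0369], [-0.9861, -0.0106, -0.1659, 0.5801], [0.1659, -0.0082, -0.9861, 1.3052], [0.0, 0.0, 0.0, 1.0]]
side 354.09703133761644 354.09703133761644 252.8463089486609 197.86926755405673 [[-0.8347, -0.5506, -0.0121, 0.4536], [-0.3114, 0.4899, -0.8143, 0.2567], [0.4542, -0.6759, -0.5804, 0.8637], [0.0, 0.0, 0.0, 1.0]]
```

View pics/top0.png

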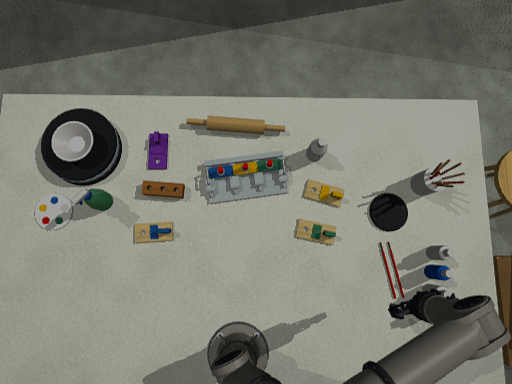

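View pics/side0.png

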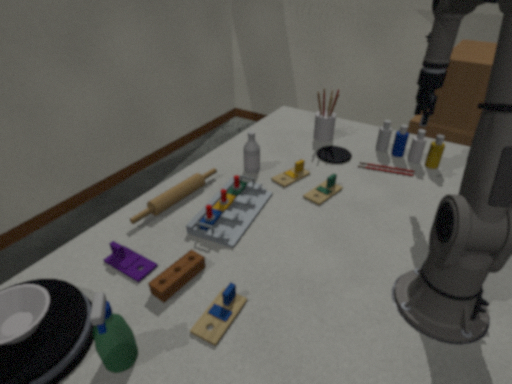

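Top view: the three boards are blue (154,232), yellow (324,193) and green (316,232). The purple lookalike is at (157,150), the carrier at (247,177) and the block at (163,190). The side view shows the same set. Next I'll measure them.

```bash
cat > h.py <<'E'
import numpy as np, cv2
from plant import sense, optics
def cap(n): return optics.capture(n)
def cloud(c):
    z=c["z_map"]; v,u=np.indices(z.shape)
    P=np.stack([(u-c["cx"])/c["fx"]*z,(v-c["cy"])/c["fy"]*z,z],-1)
    R,t=c["view"][:3,:3],c["view"][:3,3]
    W=(P-t)@R; W[z==0]=np.nan; return W
def ray(c,u,v,h):
    "world point of pixel (u,v) on the plane z=h"
    R,t=c["view"][:3,:3],c["view"][:3,3]; o=-R.T@t
    d=R.T@np.array([(u-c["cx"])/c["fx"],(v-c["cy"])/c["fy"],1]); return o+d*(h-o[2])/d[2]
RNG=dict(blue=(100,118),yellow=(20,30),green=(55,90),red=(172,7),purple=(128,155))
def mask(c,col,smin=130,vmin=40):
    H=cv2.cvtColor(c["pixels"],cv2.COLOR_RGB2HSV).astype(int); a,b=RNG[col]
    h=(H[...,0]>=a)&(H[...,0]<=b) if a<b else (H[...,0]>=a)|(H[...,0]<=b)
    return h&(H[...,1]>=smin)&(H[...,2]>=vmin)
def blobs(c,m,W,amin=6):
    n,l,st,ce=cv2.connectedComponentsWithStats(m.astype(np.uint8))
    for i in range(1,n):
        if st[i,4]>=amin:
            q=W[l==i]; q=q[~np.isnan(q[:,0])]
            print("  px",ce[i].round(1),"area",st[i,4],"med",np.median(q,0).round(4) if len(q) else None,"zmax",q[:,2].max().round(3) if len(q) else None)
E
python3 - <<'E'
from h import *
c=dict(np.load("top0.npz")); W=cloud(c)
for k in RNG: print(k); blobs(c,mask(c,k),W)
H=cv2.cvtColor(c["pixels"],cv2.COLOR_RGB2HSV)
for p in [(142,232),(310,188),(304,228),(150,190),(210,185),(230,195),(324,193)]: print(p,H[p[1],p[0]],W[p[1],p[0]].round(3))
a=cv2.resize(c["pixels"][120:250,120:360],None,fx=3.3,fy=3.3,interpolation=cv2.INTER_CUBIC); cv2.imwrite("pics/crop1.png",a[:,:,::-1])
E
```

```text
blue
  px [220.4 171.6] area 190 med [0.6499 0.0764 0.0337] zmax 0.041
  px [ 87.9 196.2] area 36 med [0.5331 0.5071 0.162 ] zmax 0.177
  px [ 53.9 200. ] area 35 med [0.5406 0.7012 0.0076] zmax 0.014
  px [156.9 231.4] area 158 med [0.4268 0.3119 0.0155] zmax 0.056
  px [435. 272.] area 251 med [ 0.2918 -0.6862  0.0786] zmax 0.122
yellow
  px [227.2 127.5] area 14 med [0.8208 0.0494 0.0428] zmax 0.052
  px [211.9 127.3] area 7 med [0.8227 0.1114 0.0397] zmax 0.044
  px [242.2 127.8] area 10 med [ 0.8216 -0.0021  0.0465] zmax 0.054
  px [245.2 130.2] area 6 med [ 0.814  -0.0174  0.0364] zmax 0.041
  px [259.  131.7] area 7 med [ 0.809  -0.0692  0.038 ] zmax 0.043
  px [509.  159.5] area 26 med [ 0.7927 -1.2496 -0.2701] zmax -0.262
  px [244.9 168.3] area 207 med [ 0.6649 -0.0211  0.0341] zmax 0.042
  px [495.5 171.7] area 16 med [ 0.7433 -1.1951 -0.2923] zmax -0.271
  px [324.1 192.5] area 122 med [ 0.5792 -0.3181  0.0129] zmax 0.02
  px [336.3 194.9] area 84 med [ 0.5659 -0.3569  0.0474] zmax 0.057
  px [501.2 193.8] area 6 med [ 0.6296 -1.2037 -0.2854] zmax -0.276
  px [504.8 199.4
[... 827 characters left out ...]
0.6174 -0.6575  0.1793] zmax 0.197
  px [452.8 182.3] area 24 med [ 0.5938 -0.7194  0.1686] zmax 0.217
  px [ 45.2 220.2] area 39 med [0.4649 0.7251 0.0075] zmax 0.014
  px [396.5 273.3] area 92 med [ 0.2811 -0.5791  0.0061] zmax 0.013
  px [388.3 273.5] area 93 med [ 0.2824 -0.5486  0.0053] zmax 0.013
purple
  px [157.8 150.5] area 621 med [0.7369 0.3168 0.0106] zmax 0.059
(142, 232) [ 38  19 148] [ 0.424  0.366 -0.   ]
(310, 188) [ 22 115 142] [ 0.597 -0.265  0.009]
(304, 228) [36 15 84] [ 0.445 -0.241  0.004]
(150, 190) [ 15 192 106] [0.578 0.334 0.038]
(210, 185) [ 80  13 122] [0.6   0.113 0.032]
(230, 195) [ 86  15 139] [0.567 0.039 0.008]
(324, 193) [ 22 255 159] [ 0.577 -0.317  0.014]
```

View pics/crop1.png

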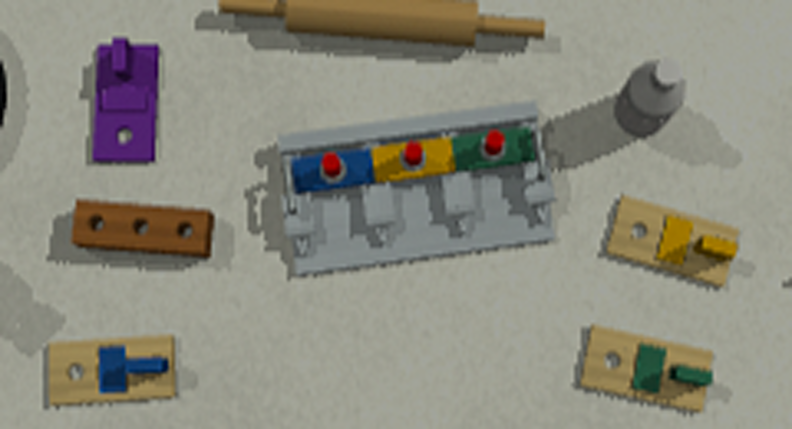

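The three boards keep their distinct colours. The purple one at crop (125,100) is a lookalike and is ignored. The holed ends of all the boards point to image left (+y). I'm going above the carrier for a wrist view.

>>> arm_command(
  steps=[
    [0,0,0,0.038,-0.0204,0,1],
    [0,0,0,0.076,-0.0408,0,1],
    [0,0,0,0.114,-0.0612,0,1],
    [0,0,0,0.152,-0.0816,0,1],
    [0,0,0,0.19,-0.102,0,1],
  ],
)

```text
t: 0.6
eef_pos: [0.3517, -0.3353, 0.2479]
tcp_rot: [0.98, 0.201, -0.0, -0.0]
force: [1.2, -0.5, -0.4]
finger_gap: 1.001
finger_force: 0.0
```

>>> arm_command(
  steps=[
    [0,0,0,0.038,-0.0204,0,1],
    [0,0,0,0.076,-0.0408,0,1],
    [0,0,0,0.114,-0.0612,0,1],
    [0,0,0,0.152,-0.0816,0,1],
    [0,0,0,0.19,-0.102,0,1],
  ],
)

```text
t: 1.1
eef_pos: [0.4861, -0.1669, 0.2479]
tcp_rot: [0.98, 0.201, -0.0, -0.0]
force: [1.0, -0.1, -0.1]
finger_gap: 1.0
finger_force: 0.0
```

>>> arm_command(
  steps=[
    [0,0,0.05,0.038,-0.0204,0,1],
    [0,0,0.1,0.076,-0.0408,0,1],
    [0,0,0.15,0.114,-0.0612,0,1],
    [0,0,0.2,0.152,-0.0816,0,1],
    [0,0,0.255,0.19,-0.102,0,1],
  ],
)

```text
t: 1.6
eef_pos: [0.6206, 0.0014, 0.2476]
tcp_rot: [0.997, 0.074, -0.001, 0.0]
force: [0.7, -0.5, -0.1]
finger_gap: 0.999
finger_force: 0.0
```

Run:
```python
from h import *
c=cap("wrist"); np.savez("w1.npz",**c); s=sense(); print(s["t"],s["eef_pos"],s["tcp_rot"],np.round(s["force"],1))
cv2.imwrite("pics/w1.png",c["pixels"][:,:,::-1]); W=cloud(c); print(np.round(c["view"],3).tolist(),c["fx"])
for k in ["red","blue","yellow","green"]: print(k); blobs(c,mask(c,k),W,60)
```

```text
1.65 [0.62383183 0.01169619 0.24657721] [ 0.99692224  0.07825276  0.0015229  -0.00449837] [5.4 5.9 0.5]
[[0.148, -0.989, 0.001, -0.091], [-0.936, -0.139, 0.324, 0.538], [-0.321, -0.048, -0.946, 0.579], [0.0, 0.0, 0.0, 1.0]] 285.43661091180894
red
  px [273.  132.5] area 361 med [ 0.668  -0.0173  0.0799] zmax 0.082
  px [186.5 132.4] area 430 med [0.6548 0.0701 0.0798] zmax 0.083
  px [359. 132.] area 526 med [ 0.6811 -0.1044  0.0795] zmax 0.082
blue
  px [192.7 127.7] area 1958 med [0.6553 0.0633 0.0351] zmax 0.037
  px [ 26.3 263.9] area 1411 med [0.436  0.2814 0.0278] zmax 0.054
yellow
  px [270.7 127.5] area 2129 med [ 0.6687 -0.0146  0.0352] zmax 0.038
  px [473.5 221.7] area 789 med [ 0.5812 -0.3196  0.014 ] zmax 0.016
  px [499.1 235.6] area 362 med [ 0.5735 -0.3431  0.0337] zmax 0.053
green
```

View pics/w1.png

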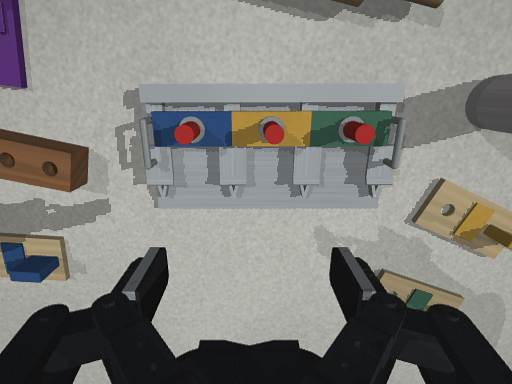

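The wrist view shows the crossbar strip (152-395, 110-148) with red pins at (187,132), (273,132) and (359,132). The arm was still settling, so I'm repeating the picture and fitting the carrier.

```bash
cat >> h.py <<'E'
def carrier(c,u0=0):
    W=cloud(c); m=np.zeros(W.shape[:2],bool)
    g=mask(c,"green",90,30)
    for mm in (mask(c,"blue"),mask(c,"yellow"),g):
        m|=mm&(W[...,2]>.028)&(W[...,2]<.041)&(abs(W[...,1])<.2)&(W[...,0]>.58)&(W[...,0]<.76)
    n,l,st,ce=cv2.connectedComponentsWithStats(cv2.morphologyEx(m.astype(np.uint8),cv2.MORPH_CLOSE,np.ones((5,5))))
    m=l==1+np.argmax(st[1:,4]); v,u=np.nonzero(m)
    P=np.array([ray(c,a,b,.035)[:2] for a,b in zip(u,v)])
    (x,y),(w,h),a=cv2.minAreaRect((P*1000).astype(np.float32)); 
    print("crossbars centre",round(x,1),round(y,1),"size",round(w,1),round(h,1),"ang",round(a,2))
def tool(s=None):
    from scipy.spatial.transform import Rotation as R
    s=s or sense(); r=R.from_quat(s["tcp_rot"]); m=r.as_matrix()
    return np.array(s["eef_pos"]),np.degrees(np.arctan2(m[1,0],m[0,0])),m
def go(x,y,z,yaw):
    "print the remaining shift in tool axes and turn about tool z"
    p,psi,m=tool(); d=m.T@(np.array([x,y,z])-p)
    print("at",p.round(4),"yaw",round(psi,2),"tilt",m[2,:2].round(4),"| turn z",round(np.radians(psi-yaw),3),"shift",d.round(4))
E
python3 - <<'E'
from h import *
for i in range(2): c=cap("wrist")
np.savez("w2.npz",**c); carrier(c); W=cloud(c)
blobs(c,mask(c,"red"),W,100)
c=dict(np.load("top0.npz")); carrier(c)
go(.651,.074,.15,8.6)
E
```

```text
crossbars centre 666.9 -18.4 size 39.9 275.5 ang 8.62
  px [195.3 134. ] area 416 med [0.6548 0.0706 0.0798] zmax 0.082
  px [282.  135.2] area 368 med [ 0.6682 -0.017   0.08  ] zmax 0.083
  px [368. 136.] area 547 med [ 0.6811 -0.1043  0.0794] zmax 0.082
crossbars centre 666.4 -16.2 size 41.8 274.0 ang 8.4
at [0.6204 0.0051 0.2467] yaw 9.0 tilt [-0.0017 -0.0032] | turn z 0.007 shift [ 0.0412 -0.063   0.0969]
```

>>> arm_command(
  steps=[
    [0,0,0,0.015,-0.02,0.03,1],
    [0,0,0,0.03,-0.04,0.06,1],
    [0,0,0,0.042,-0.06,0.09,1],
    [0,0,0,0.044,-0.064,0.115,1],
    [0,0,0,0.044,-0.064,0.115,1],
  ],
)

```text
t: 2.25
eef_pos: [0.6502, 0.0695, 0.1281]
tcp_rot: [0.997, 0.076, -0.005, 0.001]
force: [-0.1, -0.7, -0.8]
finger_gap: 1.001
finger_force: 0.0
```

Run:
```python
from h import *
for i in range(3): c=cap("wrist"); go(.653,.0725,.062,8.6)
carrier(c); W=cloud(c); m=mask(c,"red")&(W[...,2]>.0775); blobs(c,m,W,100)
```

```text
at [0.652  0.0683 0.131 ] yaw 8.55 tilt [-0.0059  0.0013] | turn z -0.001 shift [ 0.002  -0.0041  0.069 ]
at [0.6536 0.0679 0.1332] yaw 8.49 tilt [-0.0014  0.0017] | turn z -0.002 shift [ 0.0002 -0.0048  0.0712]
at [0.6547 0.0679 0.1347] yaw 8.45 tilt [0.0016 0.0017] | turn z -0.003 shift [-0.0011 -0.0049  0.0727]
crossbars centre 667.9 -16.8 size 41.7 272.5 ang 8.49
  px [241.  218.7] area 637 med [0.6537 0.0725 0.0801] zmax 0.082
  px [374.2 218.7] area 654 med [ 0.6673 -0.0178  0.0801] zmax 0.082
  px [502.4 219.1] area 466 med [ 0.6796 -0.1051  0.08  ] zmax 0.082
```

>>> arm_command(
  steps=[
    [0,0,0,-0.001,-0.005,0.025,1],
    [0,0,0,-0.001,-0.005,0.05,1],
    [0,0,0,-0.001,-0.005,0.072,1],
    [0,0,0,-0.001,-0.005,0.072,-1],
    [0,0,0,-0.001,-0.005,0.072,-1],
  ],
  squeeze=50,
)

```text
t: 2.9
eef_pos: [0.6535, 0.0737, 0.0633]
tcp_rot: [0.997, 0.074, 0.001, 0.0]
force: [-0.2, -0.5, 0.7]
finger_gap: 0.69
finger_force: 0.0
```

>>> arm_command(
  steps=[
    [0,0,0,0,0,0,-1],
    [0,0,0,0,0,0,-1],
    [0,0,0,0,0,0,-1],
    [0,0,0,0,0,0,-1],
  ],
)

```text
t: 3.3
eef_pos: [0.6536, 0.0749, 0.0633]
tcp_rot: [0.997, 0.075, 0.002, 0.0]
force: [-0.5, -0.8, 5.9]
finger_gap: 0.218
finger_force: 48.8
```

Run:
```python
from h import *
s=sense(); print(np.round(s["force"],1),s["finger_gap"],s["finger_force"])
c=dict(np.load("top0.npz")); W=cloud(c)
H=cv2.cvtColor(c["pixels"],cv2.COLOR_RGB2HSV).astype(int)
m=(H[...,0]<19)&(H[...,1]>150)&(W[...,2]>.03)&(W[...,2]<.045)&(W[...,1]>.2)&(W[...,1]<.5)
v,u=np.nonzero(m); P=np.array([ray(c,a,b,.04)[:2] for a,b in zip(u,v)]); print(cv2.minAreaRect((P*1000).astype(np.float32)))
go(.58,.3,.15,8.6)
```

```text
[-0.5 -0.8  5.9] 0.21805803954273276 48.76982867717743
((600.971923828125, 361.024169921875), (301.6439514160156, 69.17644500732422), 76.25837707519531)
at [0.6536 0.0749 0.0633] yaw 8.58 tilt [0.0035 0.0004] | turn z -0.0 shift [-0.0389 -0.2335 -0.0869]
```

>>> arm_command(
  steps=[
    [0,0,0,0,0,-0.03,-1],
    [0,0,0,0,0,-0.065,-1],
    [0,0,0,0,0,-0.1,-1],
    [0,0,0,-0.015,-0.04,-0.12,-1],
    [0,0,0,-0.03,-0.085,-0.12,-1],
  ],
)

```text
t: 3.8
eef_pos: [0.6129, 0.153, 0.1854]
tcp_rot: [0.997, 0.072, 0.004, -0.0]
force: [0.6, 1.6, -0.1]
finger_gap: 0.219
finger_force: 49.9
```

>>> arm_command(
  steps=[
    [0,0,0,-0.01,-0.035,0,-1],
    [0,0,0,-0.02,-0.07,0,-1],
    [0,0,0,-0.027,-0.09,0,-1],
    [0,0,0,-0.027,-0.09,0,-1],
  ],
)

```text
t: 4.2
eef_pos: [0.5663, 0.2453, 0.1813]
tcp_rot: [0.997, 0.079, -0.001, -0.002]
force: [-0.9, 0.6, -0.3]
finger_gap: 0.219
finger_force: 49.9
```

```bash
cat >> h.py <<'E'
def block(c,lo=.3):
    W=cloud(c); H=cv2.cvtColor(c["pixels"],cv2.COLOR_RGB2HSV).astype(int)
    m=(H[...,0]<19)&(H[...,1]>120)&(W[...,2]>.036)&(W[...,2]<.044)&(W[...,1]>.18)&(W[...,1]<.42)&(W[...,0]<.7)
    n,l,st,ce=cv2.connectedComponentsWithStats(m.astype(np.uint8)); m=(l==1+np.argmax(st[1:,4])).astype(np.uint8)
    v,u=np.nonzero(m); P=np.array([ray(c,a,b,.04)[:2] for a,b in zip(u,v)]); print(cv2.minAreaRect((P*1000).astype(np.float32)))
    cs,hr=cv2.findContours(m,cv2.RETR_CCOMP,cv2.CHAIN_APPROX_NONE)
    for k,h in zip(cs,hr[0]):
        if h[3]>=0 and len(k)>5:
            (x,y),r=cv2.minEnclosingCircle(k); e=cv2.fitEllipse(k); print("hole px",np.round(e[0],1),np.round(e[1],1),ray(c,*e[0],.04).round(4))
E
python3 - <<'E'
from h import *
c=cap("wrist"); c=cap("wrist"); np.savez("w3.npz",**c); s=sense(); print(s["finger_gap"],s["finger_force"])
cv2.imwrite("pics/w3.png",c["pixels"][:,:,::-1]); block(c); go(.58,.3,.15,8.6)
E
```

```text
0.21483882202981827 49.93194401264191
((585.6029663085938, 287.66339111328125), (149.33131408691406, 50.391029357910156), 86.07913970947266)
hole px [254.6 168.5] [18.7 19.2] [0.5825 0.2378 0.04  ]
hole px [203.8 157.3] [18.5 20. ] [0.5858 0.2873 0.04  ]
hole px [151.4 145.7] [18.2 20.7] [0.5892 0.337  0.04  ]
hole px [138.5 129. ] [2.1 3. ] [0.6029 0.3494 0.04  ]
at [0.5696 0.2393 0.1811] yaw 8.66 tilt [-0.0002  0.0011] | turn z 0.001 shift [ 0.0194 -0.0585  0.031 ]
```

View pics/w3.png

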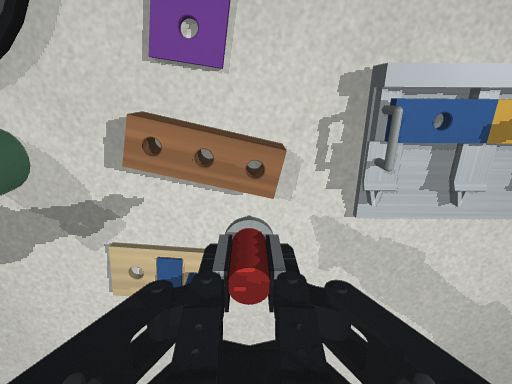

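Pin held. The block's holes are at (151,146), (204,157) and (255,168). I'm parking it in the right-hand one at (255,168).

>>> arm_command(
  steps=[
    [0,0,0,0.012,0.003,0.02,-1],
    [0,0,0,0.012,0.003,0.04,-1],
    [0,0,0,0.012,0.003,0.06,-1],
    [0,0,0,0.012,0.003,0.06,-1],
    [0,0,0,0.012,0.003,0.06,-1],
  ],
)

```text
t: 4.8
eef_pos: [0.5828, 0.2363, 0.1211]
tcp_rot: [0.997, 0.074, -0.0, 0.001]
force: [0.5, 0.5, -0.3]
finger_gap: 0.223
finger_force: 50.0
```

Run:
```python
from h import *
go(.5822,.2378,.070,8.6)
```

```text
at [0.5828 0.2363 0.1211] yaw 8.44 tilt [-0.0006  0.0013] | turn z -0.003 shift [-0.0004 -0.0017  0.0511]
```

>>> arm_command(
  steps=[
    [0,0,0,0,-0.001,0.02,-1],
    [0,0,0,0,-0.001,0.04,-1],
    [0,0,0,0,-0.001,0.05,-1],
    [0,0,0,0,-0.001,0.05,-1],
  ],
)

```text
t: 5.2
eef_pos: [0.5817, 0.2383, 0.0707]
tcp_rot: [0.997, 0.074, -0.001, 0.001]
force: [0.2, -0.4, -1.0]
finger_gap: 0.217
finger_force: 49.9
```

>>> arm_command(
  steps=[
    [0,0,0,0,0,0,1],
    [0,0,0,0,0,0,1],
    [0,0,0,0,0,0,1],
    [0,0,0,0,0,-0.04,1],
    [0,0,0,0,0,-0.08,1],
  ],
)

```text
t: 5.7
eef_pos: [0.5811, 0.2388, 0.1515]
tcp_rot: [0.997, 0.075, -0.001, 0.0]
force: [1.2, 0.2, 0.9]
finger_gap: 0.995
finger_force: 0.0
```

```bash
cat >> h.py <<'E'
def board(c,col,save=None):
    "rib from its top (z~52 mm), tile and plywood; all in world mm"
    W=cloud(c); m=mask(c,col,110,30); z=W[...,2]
    near=lambda m:m&(W[...,0]<.62)&(W[...,0]>.3)
    if col=="blue": box=(W[...,1]>.2)
    else: box=(W[...,1]<-.17)
    r=near(m)&box&(z>.047)&(z<.058); t=near(m)&box&(z>.011)&(z<.018)
    def rect(mm,h):
        n,l,st,ce=cv2.connectedComponentsWithStats(mm.astype(np.uint8))
        if n<2: return None
        v,u=np.nonzero(l==1+np.argmax(st[1:,4])); P=np.array([ray(c,a,b,h)[:2] for a,b in zip(u,v)])
        return cv2.minAreaRect((P*1000).astype(np.float32)),len(u)
    R=rect(r,.052); T=rect(t,.014); print(col,"rib",R,"\n  tile",T)
    if R and T:
        a=np.array(R[0][0]); b=np.array(T[0][0]); print("  dir rib->tile deg",np.degrees(np.arctan2(*(b-a)[::-1])).round(2),"dist",np.linalg.norm(b-a).round(1))
E
python3 - <<'E'
from h import *
s=sense(); print(s["eef_pos"],s["finger_gap"])
c=cap("top"); cv2.imwrite("pics/t2.png",c["pixels"][:,:,::-1])
for k in ("blue","yellow","green"): board(c,k)
blobs(c,mask(c,"red"),cloud(c),15)
go(.426,.29,.2,92)
E
```

```text
[0.58110654 0.23876354 0.15147107] 0.995458778897455
blue rib None 
  tile (((424.0640869140625, 319.245361328125), (45.23286437988281, 25.828285217285156), 3.0670394897460938), 64)
yellow rib (((568.0966186523438, -358.82769775390625), (38.974979400634766, 16.037748336791992), 74.321044921875), 44) 
  tile (((577.4427490234375, -328.5671081542969), (60.4845085144043, 68.07342529296875), 88.6952896118164), 111)
  dir rib->tile deg 72.84 dist 31.7
green rib (((423.3947448730469, -326.5542907714844), (37.2734489440918, 11.368790626525879), 79.25238037109375), 33) 
  tile (((431.9969482421875, -284.95355224609375), (27.53864097595215, 46.40327072143555), 77.55484771728516), 67)
  dir rib->tile deg 78.32 dist 42.5
  px [269.2 162.6] area 36 med [ 0.6778 -0.1053  0.0758] zmax 0.085
  px [244.9 166. ] area 31 med [ 0.6632 -0.0171  0.0765] zmax 0.087
  px [435.2 174.5] area 18 med [ 0.6178 -0.6596  0.1723] zmax 0.217
  px [452.8 182.3] area 24 med [ 0.5934 -0.7194  0.1717] zmax 0.217
  px [ 45.2 220.2] area 39 med [0.465  0.7265 0.0074] zmax 0.016
  px [388.4 273.7] area 90 med [ 0.2809 -0.5488  0.0061] zmax 0.014
  px [396.5 273.5] area 91 med [ 0.2796 -0.5793  0.0064] zmax 0.014
at [0.5858 0.2414 0.161 ] yaw 8.58 tilt [ 0.0133 -0.0037] | turn z -1.456 shift [-0.1502 -0.072  -0.0408]
```

>>> arm_command(
  steps=[
    [0,0,-0.14,-0.03,-0.006,-0.02,1],
    [0,0,-0.28,-0.062,-0.013,-0.04,1],
    [0,0,-0.42,-0.094,-0.02,-0.045,1],
    [0,0,-0.56,-0.126,-0.027,-0.045,1],
    [0,0,-0.7,-0.158,-0.033,-0.045,1],
  ],
)

```text
t: 6.25
eef_pos: [0.4199, 0.2489, 0.1974]
tcp_rot: [0.91, 0.415, 0.001, 0.0]
force: [0.1, 0.5, 0.0]
finger_gap: 0.999
finger_force: 0.0
```

>>> arm_command(
  steps=[
    [0,0,-0.14,0,0,0,1],
    [0,0,-0.28,0,0,0,1],
    [0,0,-0.42,0,0,0,1],
    [0,0,-0.56,0,0,0,1],
    [0,0,-0.72,0,0,0,1],
  ],
)

```text
t: 6.75
eef_pos: [0.4211, 0.2485, 0.1971]
tcp_rot: [0.709, 0.705, 0.001, 0.0]
force: [-0.7, 0.5, -0.5]
finger_gap: 1.001
finger_force: 0.0
```

Run:
```python
from h import *
for i in range(3): c=cap("wrist")
np.savez("w4.npz",**c); cv2.imwrite("pics/w4.png",c["pixels"][:,:,::-1]); board(c,"blue"); go(.425,.28,.045,90)
c=cap("top"); blobs(c,mask(c,"red"),cloud(c),15); board(c,"blue")
```

```text
blue rib (((429.19256591796875, 274.86248779296875), (15.155672073364258, 39.91447067260742), 4.52247428894043), 641) 
  tile (((426.04241943359375, 316.9250183105469), (51.08098220825195, 29.222278594970703), 4.31903076171875), 1428)
  dir rib->tile deg 94.28 dist 42.2
at [0.421  0.2484 0.1968] yaw 89.2 tilt [0.0005 0.0011] | turn z -0.014 shift [0.0316 0.0034 0.1518]
  px [269.2 162.6] area 36 med [ 0.678  -0.1052  0.077 ] zmax 0.085
  px [244.8 166. ] area 32 med [ 0.6635 -0.017   0.0774] zmax 0.083
  px [435.3 174.4] area 19 med [ 0.6178 -0.6595  0.1758] zmax 0.217
  px [452.8 182.3] area 24 med [ 0.5929 -0.7192  0.1712] zmax 0.216
  px [173.9 187.9] area 36 med [0.5793 0.2376 0.0825] zmax 0.09
  px [ 45.2 220.2] area 39 med [0.4651 0.7258 0.0066] zmax 0.012
  px [396.5 273.3] area 92 med [ 0.2811 -0.5789  0.0055] zmax 0.014
  px [388.3 273.5] area 92 med [ 0.2827 -0.5485  0.0057] zmax 0.013
blue rib (((429.81390380859375, 263.3802185058594), (7.181209087371826, 10.922783851623535), 0.5568864345550537), 10) 
  tile (((543.9222412109375, 693.00146484375), (1.7275248765945435, 8.177042007446289), 68.44811248779297), 3)
  dir rib->tile deg 75.13 dist 444.5
```

View pics/w4.png

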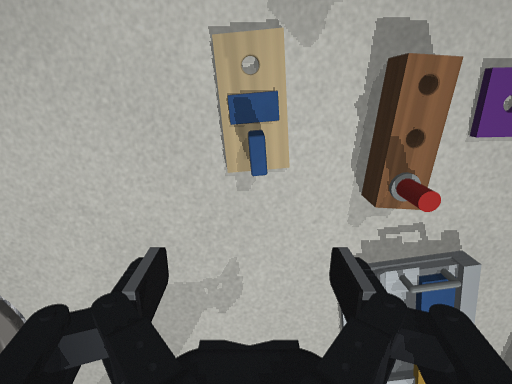

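Pin parked, collar on the block at (406,187). The blue board's rib is at (257,152) and its hole end points up in the image, away from the gripper. It's blue plywood, not the purple lookalike at (495,105). I'm grasping the rib.

>>> arm_command(
  steps=[
    [0,0,-0.03,0.009,0.003,0.04,1],
    [0,0,-0.06,0.018,0.006,0.08,1],
    [0,0,-0.091,0.0266,0.008,0.11,1],
    [0,0,-0.091,0.0266,0.008,0.135,1],
    [0,0,-0.091,0.0266,0.008,0.157,1],
  ],
)

```text
t: 7.45
eef_pos: [0.4288, 0.2749, 0.0379]
tcp_rot: [0.679, 0.734, -0.0, -0.0]
force: [0.8, -0.0, 0.0]
finger_gap: 1.0
finger_force: 0.0
```

>>> arm_command(
  steps=[
    [0,0,0,0,0,0,1],
    [0,0,0,0,0,0,-1],
    [0,0,0,0,0,0,-1],
    [0,0,0,0,0,0,-1],
    [0,0,0,0,0,0,-1],
  ],
  squeeze=60,
)

```text
t: 7.95
eef_pos: [0.4298, 0.2752, 0.0404]
tcp_rot: [0.678, 0.735, 0.001, 0.0]
force: [-0.4, -0.2, -0.1]
finger_gap: 0.33
finger_force: 0.0
```

Run:
```python
from h import *
s=sense(); print(s["finger_gap"],s["finger_force"],np.round(s["force"],1)); go(.4292,.2749,.04,94.4)
```

```text
0.33038204376569447 0.0 [-0.4 -0.2 -0.1]
at [0.4298 0.2752 0.0404] yaw 94.56 tilt [0.0008 0.0022] | turn z 0.003 shift [-0.0002 -0.0007  0.0004]
```

>>> arm_command(
  steps=[
    [0,0,0,0,0,0,-1],
    [0,0,0,0,0,0,-1],
    [0,0,0,0,0,0,-1],
    [0,0,0,0,0,-0.02,-1],
    [0,0,0,0,0,-0.05,-1],
  ],
  squeeze=80,
)

```text
t: 8.45
eef_pos: [0.4271, 0.2731, 0.0877]
tcp_rot: [0.678, 0.735, -0.003, -0.001]
force: [-0.0, 0.4, -1.3]
finger_gap: 0.171
finger_force: 78.1
```

>>> arm_command(
  steps=[
    [0,0,0.14,-0.04,0,-0.02,-1],
    [0,0,0.28,-0.085,0,-0.04,-1],
    [0,0,0.42,-0.13,-0.001,-0.04,-1],
    [0,0,0.56,-0.175,-0.002,-0.04,-1],
    [0,0,0.7,-0.22,-0.003,-0.04,-1],
  ],
)

```text
t: 8.95
eef_pos: [0.443, 0.0533, 0.1292]
tcp_rot: [0.89, 0.455, -0.0, 0.0]
force: [1.2, 0.5, -1.2]
finger_gap: 0.175
finger_force: 78.1
```

>>> arm_command(
  steps=[
    [0,0,0.14,0,0,0,-1],
    [0,0,0.28,0,0,0,-1],
    [0,0,0.42,0,0,0,-1],
    [0,0,0.56,0,0,0,-1],
    [0,0,0.7,0,0,0,-1],
  ],
)

```text
t: 9.45
eef_pos: [0.4428, 0.0551, 0.1287]
tcp_rot: [0.993, 0.122, -0.001, -0.0]
force: [-0.1, 0.5, -0.8]
finger_gap: 0.17
finger_force: 78.1
```

```bash
cat >> h.py <<'E'
H0=np.array([.667,-.0178]); YAW=8.6; ex=np.array([np.cos(np.radians(YAW)),np.sin(np.radians(YAW))]); ey=np.array([-ex[1],ex[0]])
def hole(k): return H0+{"blue":.092,"yellow":0,"green":-.092}[k]*ey
def bay(k): return hole(k)-.04*ex
def held(c,col,k):
    "held board seen by the wrist camera: tile and ply edges in bay axes (mm)"
    W=cloud(c); z=W[...,2]; Q=(W[...,:2]-bay(k)); X=Q@ex; Y=Q@ey
    return W,X,Y
E
python3 - <<'E'
from h import *
for i in range(3): c=cap("wrist")
s=sense(); print(s["finger_gap"],s["finger_force"],np.round(s["force"],1)); b=bay("blue"); print(b); go(*(b-.170*ex),.10,8.6)
cv2.imwrite("pics/w5.png",c["pixels"][:,:,::-1]); np.savez("w5.npz",**c); carrier(c)
E
```

```text
0.17496205519873523 78.15481781959534 [ 0.7  0.7 -0.9]
[0.61369249 0.06718417]
at [0.4431 0.0552 0.1288] yaw 14.55 tilt [-0.0012 -0.0001] | turn z 0.104 shift [-0.0009  0.0137  0.0288]Traceback (most recent call last):
  File "<stdin>", line 4, in <module>
  File "h.py", line 30, in carrier
    m=l==1+np.argmax(st[1:,4]); v,u=np.nonzero(m)
           ~~~~~~~~~^^^^^^^^^^
    return _wrapfunc(a, 'argmax', axis=axis, out=out, **kwds)
    return bound(*args, **kwds)
ValueError: attempt to get argmax of an empty sequence
```

View pics/w5.png

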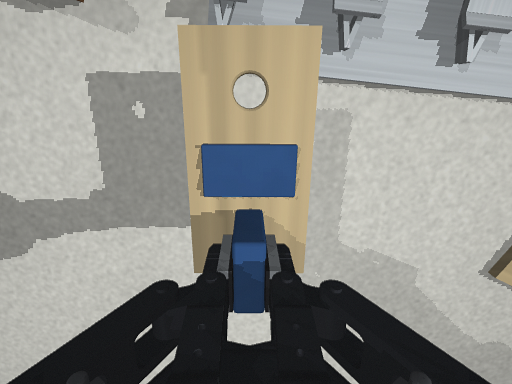

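The blue board is held straight: hole at (250,90), rib between the pads at (249,250). I'm checking its offset in the tool frame before entry.

```bash
cat >> h.py <<'E'
def inhand(c,col):
    "tile of the held board in tool axes: centre x,y (mm), angle, height above table"
    p,psi,m=tool(); W=cloud(c); T=(W-p)@m
    k=mask(c,col,110,30)&(T[...,2]<.035)&(T[...,2]>.015)&(abs(T[...,1])<.045)&(abs(T[...,0])<.09)
    v,u=np.nonzero(cv2.erode(k.astype(np.uint8),np.ones((3,3))))
    q=T[v,u]; r=cv2.minAreaRect((q[:,:2]*1000).astype(np.float32))
    A=np.c_[q[:,:2],np.ones(len(q))]; f=np.linalg.lstsq(A,q[:,2],rcond=None)[0]
    print("tile in tool",np.round(r[0],1),np.round(r[1],1),round(r[2],1),"z",q[:,2].mean().round(4),"slope x,y",f[:2].round(3))
E
python3 - <<'E'
from h import *
c=cap("wrist"); inhand(c,"blue"); b=bay("blue"); go(*(b-.170*ex),.055,8.6)
E
```

```text
tile in tool [36.8  0.6] [38.  50.3] 0.4 z 0.0261 slope x,y [ 0.038 -0.001]
at [0.4432 0.0553 0.1289] yaw 14.56 tilt [-0.001  -0.0001] | turn z 0.104 shift [-0.001   0.0137  0.0739]
```

>>> arm_command(
  steps=[
    [0,0,0.05,-0.001,0.007,0.015,-1],
    [0,0,0.104,-0.001,0.013,0.03,-1],
    [0,0,0.104,-0.001,0.013,0.05,-1],
    [0,0,0.104,-0.001,0.013,0.06,-1],
    [0,0,0.104,-0.001,0.013,0.06,-1],
  ],
)

```text
t: 10.15
eef_pos: [0.4443, 0.0423, 0.0679]
tcp_rot: [0.997, 0.074, -0.002, -0.0]
force: [-0.6, 0.6, -0.9]
finger_gap: 0.172
finger_force: 78.2
```

Run:
```python
from h import *
c=cap("wrist"); c=cap("wrist"); inhand(c,"blue"); b=bay("blue"); go(*(b-.170*ex+.0006*ey),.0525,8.6)
cv2.imwrite("pics/w6.png",c["pixels"][:,:,::-1]); np.savez("w6.npz",**c); s=sense(); print(np.round(s["force"],1)); carrier(c)
```

```text
tile in tool [36.   0.5] [38.  50.4] 0.4 z 0.0267 slope x,y [ 0.058 -0.001]
at [0.4461 0.0427 0.0696] yaw 8.48 tilt [ 0.0003 -0.0002] | turn z -0.002 shift [-0.0007  0.0002  0.0171]
[ 0.1  0.2 -0.6]Traceback (most recent call last):
  File "<stdin>", line 3, in <module>
  File "h.py", line 30, in carrier
    m=l==1+np.argmax(st[1:,4]); v,u=np.nonzero(m)
           ~~~~~~~~~^^^^^^^^^^
    return _wrapfunc(a, 'argmax', axis=axis, out=out, **kwds)
    return bound(*args, **kwds)
ValueError: attempt to get argmax of an empty sequence
```

View pics/w6.png

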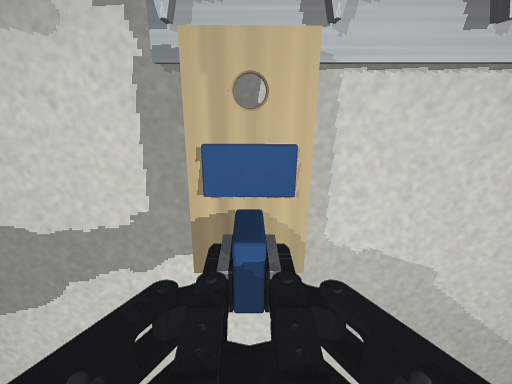

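The board sits centred between the noses at (167,10) and (333,10). I'm lowering it and sliding it in.

>>> arm_command(
  steps=[
    [0,0,0,-0.001,0,0.009,-1],
    [0,0,0,-0.001,0,0.0165,-1],
    [0,0,0,0.008,0,0.0165,-1],
    [0,0,0,0.02,0,0.0165,-1],
    [0,0,0,0.032,0,0.0165,-1],
  ],
)

```text
t: 10.75
eef_pos: [0.4788, 0.0473, 0.0529]
tcp_rot: [0.997, 0.073, 0.0, -0.0]
force: [-0.8, -0.1, -1.8]
finger_gap: 0.176
finger_force: 78.2
```

>>> arm_command(
  steps=[
    [0,0,0,0.012,0,0,-1],
    [0,0,0,0.024,0,0,-1],
    [0,0,0,0.036,0,0,-1],
    [0,0,0,0.048,0,0,-1],
    [0,0,0,0.048,0,0,-1],
  ],
)

```text
t: 11.25
eef_pos: [0.5275, 0.0545, 0.053]
tcp_rot: [0.997, 0.073, 0.001, -0.0]
force: [-0.5, -0.0, -1.2]
finger_gap: 0.175
finger_force: 78.1
```

Run:
```python
from h import *
c=cap("wrist"); inhand(c,"blue"); b=bay("blue"); go(*(b-.045*ex+.0006*ey),.0525,8.6); s=sense(); print(np.round(s["force"],1),np.round(s["moment"],2))
```

```text
tile in tool [38.4  0.6] [50.3 38. ] 89.9 z 0.0257 slope x,y [ 0.039 -0.   ]
at [0.526  0.0543 0.0527] yaw 8.41 tilt [ 0.0007 -0.0002] | turn z -0.003 shift [ 0.0436 -0.0003  0.0003]
[ 0.1 -0.1 -1.7] [-0.06  0.05  0.01]
```

>>> arm_command(
  steps=[
    [0,0,0,0.012,0,0,-1],
    [0,0,0,0.024,0,0,-1],
    [0,0,0,0.034,0,0,-1],
    [0,0,0,0.042,0,0,-1],
    [0,0,0,0.047,0,0,-1],
  ],
)

```text
t: 11.8
eef_pos: [0.5703, 0.0605, 0.0525]
tcp_rot: [0.997, 0.073, -0.002, 0.0]
force: [-6.0, -1.1, 2.2]
finger_gap: 0.173
finger_force: 78.6
```

>>> arm_command(
  steps=[
    [0,0,0,0.002,0,0,-1],
    [0,0,0,0.002,0,0,-1],
  ],
)

```text
t: 12.0
eef_pos: [0.5704, 0.0605, 0.0517]
tcp_rot: [0.997, 0.074, -0.004, 0.001]
force: [-5.0, -1.4, -0.2]
finger_gap: 0.171
finger_force: 78.5
```

Run:
```python
from h import *
c=cap("wrist"); inhand(c,"blue"); b=bay("blue"); go(*(b-.045*ex+.0006*ey),.0525,8.6); s=sense(); print(np.round(s["force"],1),np.round(s["moment"],2))
cv2.imwrite("pics/w7.png",c["pixels"][:,:,::-1]); np.savez("w7.npz",**c)
```

```text
tile in tool [53.7  0.1] [89.2 71.5] 89.9 z 0.0211 slope x,y [-0.234  0.004]
at [0.5704 0.0605 0.0517] yaw 8.43 tilt [-0.0072  0.0007] | turn z -0.003 shift [-0.0012 -0.0007 -0.0008]
[-6.1 -0.3 -0.3] [-0.21  1.15  0.04]
```

View pics/w7.png

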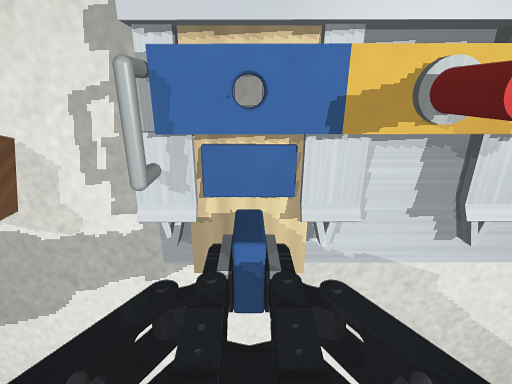

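Blue board is home: its front edge is at the rear stop, behind the crossbar, and the hole at (249,91) shows the board's hole below it. I'm releasing it and taking the yellow bay's pin over to the blue bay.

>>> arm_command(
  steps=[
    [0,0,0,0,0,0,0.4],
    [0,0,0,0,0,0,0.4],
    [0,0,0,0,0,0,0.4],
    [0,0,0,0,0,-0.045,0.6],
    [0,0,0,0,0,-0.09,0.8],
  ],
)

```text
t: 12.55
eef_pos: [0.5728, 0.0611, 0.1427]
tcp_rot: [0.997, 0.073, -0.001, -0.0]
force: [1.8, 0.3, 0.2]
finger_gap: 0.899
finger_force: 0.0
```

>>> arm_command(
  steps=[
    [0,0,0,0.028,0.031,0,0.8],
    [0,0,0,0.056,0.061,0,0.8],
    [0,0,0,0.083,0.091,0,0.8],
    [0,0,0,0.083,0.091,0,0.8],
  ],
)

```text
t: 12.95
eef_pos: [0.6727, -0.0243, 0.1421]
tcp_rot: [0.998, 0.069, 0.002, 0.003]
force: [-0.4, -0.8, -0.4]
finger_gap: 0.899
finger_force: 0.0
```

Run:
```python
from h import *
c=cap("wrist");c=cap("wrist"); W=cloud(c); go(*hole("yellow"),.0633,8.6); s=sense(); print(np.round(s["force"],1)); np.savez("w8.npz",**c)
blobs(c,mask(c,"red")&(W[...,2]>.0775),W,60); carrier(c)
m=mask(c,"blue")&(abs(W[...,2]-.035)<.005)
cs,hr=cv2.findContours(m.astype(np.uint8),cv2.RETR_CCOMP,cv2.CHAIN_APPROX_NONE)
for k,h in zip(cs,hr[0]):
    if h[3]>=0 and len(k)>12: e=cv2.fitEllipse(k); print("hole",np.round(e,1) if 0 else e,ray(c,*e[0],.035).round(4), "expect",hole("blue"))
```

```text
at [ 0.6695 -0.0176  0.1423] yaw 8.28 tilt [ 0.0001 -0.0003] | turn z -0.006 shift [-0.0025 -0.0002  0.079 ]
[-0.3  1.  -0.1]
  px [371.  217.5] area 599 med [ 0.6809 -0.1089  0.0801] zmax 0.082
  px [244.  218.5] area 569 med [ 0.6674 -0.0185  0.0801] zmax 0.082
crossbars centre 667.8 -18.4 size 42.1 275.7 ang 8.59
hole ((140.15870666503906, 197.22398376464844), (15.136802673339844, 19.086694717407227), 127.33232116699219) [0.6544 0.0713 0.035 ] expect [0.65324275 0.07316559]
```

>>> arm_command(
  steps=[
    [0,0,0,-0.0015,0,0.03,0.8],
    [0,0,0,-0.0015,0,0.06,0.8],
    [0,0,0,-0.0015,0,0.079,0.8],
    [0,0,0,-0.0015,0,0.079,0.8],
    [0,0,0,-0.0015,0,0.079,-1],
  ],
  squeeze=50,
)

```text
t: 13.55
eef_pos: [0.6673, -0.0152, 0.0645]
tcp_rot: [0.997, 0.074, 0.0, -0.0]
force: [-0.2, -1.0, 0.8]
finger_gap: 0.753
finger_force: 0.0
```

>>> arm_command(
  steps=[
    [0,0,0,0,0,0,-1],
    [0,0,0,0,0,0,-1],
    [0,0,0,0,0,0,-1],
    [0,0,0,0,0,0,-1],
    [0,0,0,0,0,0,-1],
  ],
)

```text
t: 14.05
eef_pos: [0.6685, -0.0167, 0.0654]
tcp_rot: [0.997, 0.073, 0.001, 0.0]
force: [-0.1, 0.3, 6.4]
finger_gap: 0.222
finger_force: 48.8
```

```bash
sed -i 's/^H0=np.array(\[.*\]);/H0=np.array([.6675,-.0182]);/' h.py
python3 - <<'E'
from h import *
go(*hole("blue"),.13,8.6); s=sense(); print(s["finger_gap"],s["finger_force"])
E
```

```text
Traceback (most recent call last):
  File "h.py", line 66, in <module>
    H0=np.array([.6675,-.0182]); ey=np.array([-ex[1],ex[0]])
                                               ^^
NameError: name 'ex' is not defined. Did you mean: 'hex'?
```

>>> arm_command(
  steps=[
    [0,0,0,0,0,-0.035,-1],
    [0,0,0,0,0,-0.065,-1],
    [0,0,0,-0.0005,-0.03,-0.065,-1],
    [0,0,0,-0.0005,-0.065,-0.065,-1],
    [0,0,0,-0.0005,-0.09,-0.065,-1],
  ],
)

```text
t: 14.55
eef_pos: [0.6528, 0.0751, 0.1285]
tcp_rot: [0.997, 0.074, -0.0, -0.001]
force: [0.2, 0.5, -1.3]
finger_gap: 0.216
finger_force: 49.9
```

>>> arm_command(
  steps=[
    [0,0,0,0,0,0,-1],
    [0,0,0,0,0,0.015,-1],
    [0,0,0,0,0,0.015,-1],
  ],
)

```text
t: 14.85
eef_pos: [0.652, 0.0693, 0.1102]
tcp_rot: [0.997, 0.072, -0.003, 0.001]
force: [-0.4, -0.7, -1.2]
finger_gap: 0.22
finger_force: 50.0
```

```bash
sed -i 's/^H0=.*/H0=np.array([.6675,-.0182]); YAW=8.6; ex=np.array([np.cos(np.radians(YAW)),np.sin(np.radians(YAW))]); ey=np.array([-ex[1],ex[0]])/' h.py
python3 - <<'E'
from h import *
c=cap("wrist"); c=cap("wrist"); go(*(hole("blue")+.001*ex),.0654,8.6); s=sense(); print(s["finger_gap"],s["finger_force"])
np.savez("w9.npz",**c); cv2.imwrite("pics/w9.png",c["pixels"][:,:,::-1])
E
```

```text
at [0.6531 0.0693 0.112 ] yaw 8.24 tilt [-0.0033  0.0016] | turn z -0.006 shift [ 0.0022 -0.0034  0.0466]
0.21631396789241567 49.96939480304718
```

View pics/w9.png

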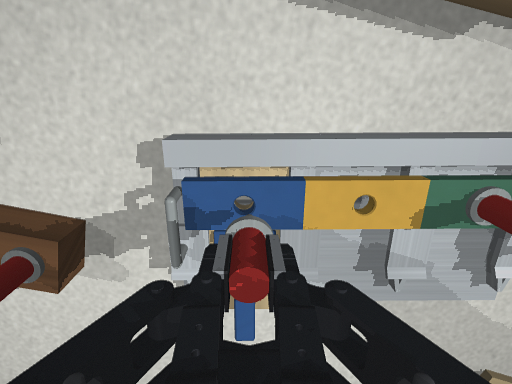

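The blue hole is at (244,203), slightly left of the held pin's axis (249). I'm correcting by about 3 mm and inserting.

>>> arm_command(
  steps=[
    [0,0,-0.006,0.002,-0.0033,0,-1],
    [0,0,-0.006,0.002,-0.0033,0,-1],
    [0,0,-0.006,0.002,-0.0033,0.008,-1],
    [0,0,-0.006,0.002,-0.0033,0.008,-1],
  ],
)

```text
t: 15.35
eef_pos: [0.6545, 0.0754, 0.1045]
tcp_rot: [0.997, 0.076, -0.001, 0.0]
force: [-1.5, 0.6, -1.5]
finger_gap: 0.217
finger_force: 49.9
```

Run:
```python
from h import *
go(*(hole("blue")+.001*ex),.0654,8.6); s=sense(); print(np.round(s["force"],1))
```

```text
at [0.6545 0.0754 0.1045] yaw 8.76 tilt [-0.0023  0.0001] | turn z 0.003 shift [-0.      0.0025  0.0391]
[-1.5  0.6 -1.5]
```

>>> arm_command(
  steps=[
    [0,0,0,0,0,0,-1],
    [0,0,0,0,0,0,-1],
    [0,0,0,0,0,0,-1],
  ],
)

```text
t: 15.65
eef_pos: [0.6555, 0.0756, 0.106]
tcp_rot: [0.997, 0.076, 0.0, 0.0]
force: [-0.1, -0.2, -0.4]
finger_gap: 0.221
finger_force: 49.9
```

Run:
```python
from h import *
for i in range(4):
    go(*(hole("blue")+.001*ex),.0654,8.6); c=cap("wrist")
```

```text
at [0.6555 0.0756 0.106 ] yaw 8.75 tilt [0.0005 0.0001] | turn z 0.003 shift [-0.0012  0.0026  0.0406]
at [0.6554 0.0757 0.106 ] yaw 8.76 tilt [0.0004 0.0001] | turn z 0.003 shift [-0.0011  0.0027  0.0406]
at [0.6554 0.0757 0.106 ] yaw 8.76 tilt [0.0004 0.0001] | turn z 0.003 shift [-0.0011  0.0026  0.0406]
at [0.6554 0.0757 0.106 ] yaw 8.76 tilt [0.0003 0.0001] | turn z 0.003 shift [-0.0011  0.0026  0.0406]
```

>>> arm_command(
  steps=[
    [0,0,0,-0.001,0.0026,0.005,-1],
    [0,0,0,-0.001,0.0026,0.01,-1],
    [0,0,0,-0.001,0.0026,0.01,-1],
    [0,0,0,-0.001,0.0026,0.01,-1],
    [0,0,0,-0.001,0.0026,0.01,-1],
  ],
)

```text
t: 16.35
eef_pos: [0.6548, 0.0731, 0.0958]
tcp_rot: [0.997, 0.076, 0.0, -0.0]
force: [0.1, -0.1, -1.4]
finger_gap: 0.217
finger_force: 49.9
```

Run:
```python
from h import *
go(*(hole("blue")+.001*ex),.0654,8.6); s=sense(); print(np.round(s["force"],1))
```

```text
at [0.6548 0.0731 0.0958] yaw 8.76 tilt [ 0.0001 -0.0001] | turn z 0.003 shift [-0.0001  0.0002  0.0304]
[ 0.1 -0.1 -1.4]
```

>>> arm_command(
  steps=[
    [0,0,0,0,0,0.005,-1],
    [0,0,0,0,0,0.01,-1],
    [0,0,0,0,0,0.01,-1],
  ],
)

```text
t: 16.65
eef_pos: [0.6538, 0.0728, 0.0845]
tcp_rot: [0.997, 0.076, -0.001, 0.0]
force: [0.4, -0.3, -0.5]
finger_gap: 0.22
finger_force: 49.9
```

>>> arm_command(
  steps=[
    [0,0,0,0,0,0.007,-1],
    [0,0,0,0,0,0.014,-1],
    [0,0,0,0,0,0.0195,-1],
    [0,0,0,0,0,0.0195,-1],
  ],
)

```text
t: 17.05
eef_pos: [0.6546, 0.073, 0.0659]
tcp_rot: [0.997, 0.076, -0.0, 0.0]
force: [1.0, -0.2, 0.2]
finger_gap: 0.213
finger_force: 50.2
```

Run:
```python
from h import *
go(*(hole("blue")+.001*ex),.0654,8.6); s=sense(); print(np.round(s["force"],1),np.round(s["moment"],2))
```

```text
at [0.6546 0.073  0.0659] yaw 8.76 tilt [-0.0005 -0.    ] | turn z 0.003 shift [0.0001 0.0001 0.0005]
[ 1.  -0.2  0.2] [0.01 0.03 0.01]
```

Pin seated in the blue bay. I'm releasing it and heading for the yellow board.

>>> arm_command(
  steps=[
    [0,0,0,0,0,0,0.4],
    [0,0,0,0,0,0,0.5],
    [0,0,0,0,0,0,0.5],
    [0,0,0,0,0,-0.045,0.8],
    [0,0,0,0,0,-0.09,1],
  ],
)

```text
t: 17.55
eef_pos: [0.6533, 0.0726, 0.1553]
tcp_rot: [0.997, 0.076, -0.002, 0.0]
force: [1.2, 0.3, -0.0]
finger_gap: 1.0
finger_force: 0.0
```

>>> arm_command(
  steps=[
    [0,0,0,-0.016,0.04,-0.02,1],
    [0,0,0,-0.032,0.084,-0.04,1],
    [0,0,0,-0.048,0.13,-0.045,1],
    [0,0,0,-0.065,0.175,-0.045,1],
    [0,0,0,-0.082,0.22,-0.045,1],
  ],
)

```text
t: 18.05
eef_pos: [0.6068, -0.1589, 0.2021]
tcp_rot: [0.997, 0.076, 0.001, 0.0]
force: [0.2, 0.3, -0.8]
finger_gap: 0.998
finger_force: 0.0
```

>>> arm_command(
  steps=[
    [0,0,-0.14,-0.016,0.044,0,1],
    [0,0,-0.28,-0.032,0.088,0,1],
    [0,0,-0.42,-0.048,0.132,0,1],
    [0,0,-0.56,-0.065,0.175,0,1],
    [0,0,-0.7,-0.082,0.218,0,1],
  ],
)

```text
t: 18.55
eef_pos: [0.5587, -0.3868, 0.2015]
tcp_rot: [0.909, 0.416, 0.0, 0.0]
force: [1.3, 0.2, 0.8]
finger_gap: 0.998
finger_force: 0.0
```

>>> arm_command(
  steps=[
    [0,0,-0.14,0,0,0,1],
    [0,0,-0.28,0,0,0,1],
    [0,0,-0.438,0,0,0,1],
    [0,0,-0.438,0,0,0,1],
    [0,0,-0.438,0,0,0,1],
  ],
)

```text
t: 19.05
eef_pos: [0.5593, -0.3849, 0.2013]
tcp_rot: [0.8, 0.6, 0.0, -0.0]
force: [-0.3, -0.6, -0.3]
finger_gap: 1.003
finger_force: 0.0
```

Run:
```python
from h import *
c=cap("wrist"); c=cap("wrist"); board(c,"yellow"); board(c,"green"); go(.568,-.359,.04,74)
cv2.imwrite("pics/w10.png",c["pixels"][:,:,::-1]); c=cap("top"); blobs(c,mask(c,"red"),cloud(c),20)
```

```text
yellow rib (((567.8276977539062, -361.4826354980469), (39.655723571777344, 15.762629508972168), 74.54249572753906), 656) 
  tile (((579.6689453125, -320.6779479980469), (28.42047882080078, 51.916725158691406), 73.86199951171875), 1425)
  dir rib->tile deg 73.82 dist 42.5
green rib (((422.9346618652344, -348.9463806152344), (2.804398536682129e-05, 3.025801658630371), 73.84020233154297), 4) 
  tile (((427.84527587890625, -348.70294189453125), (3.8646926879882812, 0.6868056058883667), 49.21556091308594), 4)
  dir rib->tile deg 2.84 dist 4.9
at [ 0.5593 -0.3848  0.2013] yaw 73.85 tilt [-0.0002 -0.    ] | turn z -0.003 shift [0.0273 0.0011 0.1613]
  px [269.2 162.6] area 36 med [ 0.6781 -0.1053  0.0764] zmax 0.083
  px [219.9 169.4] area 32 med [0.6505 0.0739 0.0782] zmax 0.085
  px [452.8 182.3] area 24 med [ 0.5929 -0.7194  0.1724] zmax 0.219
  px [173.9 187.9] area 35 med [0.5797 0.2377 0.0817] zmax 0.09
  px [ 45.2 220.2] area 39 med [0.465  0.7263 0.0073] zmax 0.013
  px [397.8 277.9] area 74 med [ 0.265  -0.5821  0.0058] zmax 0.014
  px [392.3 288.5] area 35 med [ 0.2288 -0.5607  0.0056] zmax 0.602
```

View pics/w10.png

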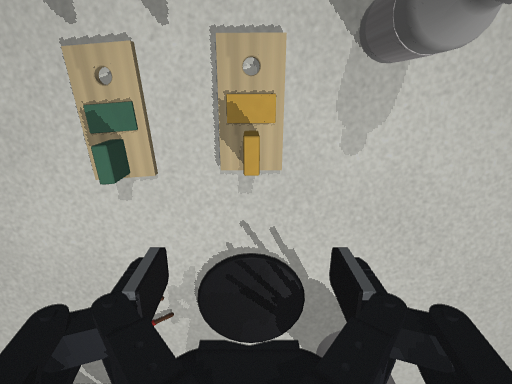

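Yellow board: rib (252,153), hole (251,66) at the far end. The green board is at left (110,110), the bat at (250,297) and the bottle at upper right. Grasping the yellow rib.

>>> arm_command(
  steps=[
    [0,0,-0.006,0.009,0.0006,0.04,1],
    [0,0,-0.006,0.018,0.0012,0.08,1],
    [0,0,-0.006,0.0248,0.0017,0.115,1],
    [0,0,-0.006,0.0248,0.0017,0.14,1],
    [0,0,-0.006,0.0248,0.0017,0.161,1],
  ],
)

```text
t: 19.7
eef_pos: [0.5672, -0.3605, 0.0382]
tcp_rot: [0.797, 0.604, -0.001, -0.001]
force: [-0.4, -0.1, 0.4]
finger_gap: 1.001
finger_force: 0.0
```

>>> arm_command(
  steps=[
    [0,0,0,0,0,0,1],
    [0,0,0,0,0,0,-1],
    [0,0,0,0,0,0,-1],
    [0,0,0,0,0,0,-1],
    [0,0,0,0,0,0,-1],
  ],
  squeeze=80,
)

```text
t: 20.2
eef_pos: [0.5686, -0.362, 0.0418]
tcp_rot: [0.797, 0.604, 0.0, 0.001]
force: [-1.4, -0.7, -0.4]
finger_gap: 0.332
finger_force: 0.0
```

>>> arm_command(
  steps=[
    [0,0,0,0,0,0,-1],
    [0,0,0,0,0,0,-1],
    [0,0,0,0,0,0,-1],
  ],
)

```text
t: 20.5
eef_pos: [0.5685, -0.362, 0.0415]
tcp_rot: [0.797, 0.604, 0.0, 0.001]
force: [0.8, -0.3, 4.9]
finger_gap: 0.17
finger_force: 79.3
```

Run:
```python
from h import *
s=sense(); print(s["finger_gap"],s["finger_force"],np.round(s["force"],1)); go(.5678,-.3615,.04,74.2); b=bay("yellow"); print(b-.17*ex); go(*(b-.170*ex),.14,8.6)
```

```text
0.16994499399859372 79.29588675498962 [ 0.8 -0.3  4.9]
at [ 0.5685 -0.362   0.0415] yaw 74.29 tilt [-0.0006  0.002 ] | turn z 0.002 shift [ 0.0003 -0.0008  0.0015]
[ 0.45986116 -0.04960242]
at [ 0.5685 -0.362   0.0415] yaw 74.29 tilt [-0.0006  0.002 ] | turn z 1.147 shift [ 0.2712 -0.189  -0.0991]
```

>>> arm_command(
  steps=[
    [0,0,0,0,0,-0.03,-1],
    [0,0,0,0,0,-0.07,-1],
    [0,0,0,0,0,-0.1,-1],
    [0,0,0,0.038,-0.026,-0.1,-1],
    [0,0,0,0.076,-0.052,-0.1,-1],
  ],
)

```text
t: 21.0
eef_pos: [0.5382, -0.275, 0.1408]
tcp_rot: [0.798, 0.602, 0.001, 0.001]
force: [1.1, 1.4, -1.1]
finger_gap: 0.173
finger_force: 78.7
```

>>> arm_command(
  steps=[
    [0,0,0.14,0.039,-0.027,0,-1],
    [0,0,0.28,0.078,-0.054,0,-1],
    [0,0,0.42,0.117,-0.082,0,-1],
    [0,0,0.56,0.156,-0.109,0,-1],
    [0,0,0.7,0.195,-0.137,0,-1],
  ],
)

```text
t: 21.5
eef_pos: [0.4576, -0.0477, 0.1398]
tcp_rot: [0.957, 0.291, -0.001, -0.0]
force: [1.4, 1.2, -0.7]
finger_gap: 0.172
finger_force: 78.6
```

>>> arm_command(
  steps=[
    [0,0,0.14,0,0,0,-1],
    [0,0,0.28,0,0,0,-1],
    [0,0,0.42,0,0,0,-1],
    [0,0,0.447,0,0,0,-1],
    [0,0,0.447,0,0,0,-1],
  ],
)

```text
t: 22.0
eef_pos: [0.4586, -0.0495, 0.1399]
tcp_rot: [0.997, 0.076, -0.001, -0.0]
force: [-0.4, 0.3, -0.9]
finger_gap: 0.174
finger_force: 78.8
```

Run:
```python
from h import *
c=cap("wrist");c=cap("wrist"); inhand(c,"yellow"); b=bay("yellow"); go(*(b-.170*ex),.07,8.6); s=sense(); print(np.round(s["force"],1))
```

```text
tile in tool [37.6  0.5] [50.8 39. ] 89.9 z 0.0271 slope x,y [ 0.054 -0.001]
at [ 0.4589 -0.0495  0.14  ] yaw 8.69 tilt [-0.0007 -0.0003] | turn z 0.002 shift [0.001  0.0003 0.07  ]
[ 0.3 -0.2 -0.8]
```

>>> arm_command(
  steps=[
    [0,0,0,0.001,0,0.025,-1],
    [0,0,0,0.001,0,0.05,-1],
    [0,0,0,0.001,0,0.075,-1],
    [0,0,0,0.001,0,0.075,-1],
    [0,0,0,0.001,0,0.075,-1],
  ],
)

```text
t: 22.6
eef_pos: [0.4601, -0.0493, 0.0654]
tcp_rot: [0.997, 0.075, -0.0, -0.0]
force: [-0.2, -0.5, -1.3]
finger_gap: 0.17
finger_force: 78.7
```

Run:
```python
from h import *
c=cap("wrist");c=cap("wrist"); inhand(c,"yellow"); b=bay("yellow"); go(*(b-.170*ex),.0535,8.6); s=sense(); print(np.round(s["force"],1))
```

```text
tile in tool [37.3  0.4] [38.7 50.8] 0.1 z 0.0274 slope x,y [0.058 0.001]
at [ 0.4615 -0.0494  0.0666] yaw 8.6 tilt [0.0028 0.0006] | turn z 0.0 shift [-0.0017 -0.0001  0.0131]
[-0.2 -1.4 -0.6]
```

>>> arm_command(
  steps=[
    [0,0,0,-0.001,-0.0003,0.007,-1],
    [0,0,0,-0.001,-0.0003,0.0132,-1],
    [0,0,0,0.008,-0.0003,0.0132,-1],
    [0,0,0,0.02,-0.0003,0.0132,-1],
    [0,0,0,0.032,-0.0003,0.0132,-1],
  ],
)

```text
t: 23.2
eef_pos: [0.493, -0.0442, 0.0522]
tcp_rot: [0.997, 0.075, 0.001, 0.0]
force: [0.8, 0.3, -1.7]
finger_gap: 0.169
finger_force: 78.9
```

>>> arm_command(
  steps=[
    [0,0,0,0.012,0,0,-1],
    [0,0,0,0.024,0,0,-1],
    [0,0,0,0.036,0,0,-1],
    [0,0,0,0.048,0,0,-1],
    [0,0,0,0.048,0,0,-1],
  ],
)

```text
t: 23.7
eef_pos: [0.5417, -0.0364, 0.0523]
tcp_rot: [0.997, 0.075, 0.002, -0.0]
force: [-0.7, -0.1, -2.0]
finger_gap: 0.169
finger_force: 78.8
```

Run:
```python
from h import *
b=bay("yellow"); go(*(b-.045*ex),.0535,8.6); s=sense(); print(np.round(s["force"],1),np.round(s["moment"],2))
```

```text
at [ 0.5417 -0.0364  0.0523] yaw 8.63 tilt [ 0.0031 -0.0003] | turn z 0.001 shift [ 0.0421  0.0009 -0.0011]
[-0.7 -0.1 -2. ] [ 0.03  0.03 -0.01]
```

>>> arm_command(
  steps=[
    [0,0,0,0.012,0,0,-1],
    [0,0,0,0.024,0.0003,0,-1],
    [0,0,0,0.034,0.0005,0,-1],
    [0,0,0,0.041,0.0005,0,-1],
    [0,0,0,0.046,0.0005,0,-1],
  ],
)

```text
t: 24.2
eef_pos: [0.5834, -0.0311, 0.0517]
tcp_rot: [0.997, 0.075, -0.002, 0.0]
force: [-6.4, -0.8, 2.9]
finger_gap: 0.172
finger_force: 79.3
```

>>> arm_command(
  steps=[
    [0,0,0,0.002,0,0,-1],
    [0,0,0,0.002,0,0,-1],
  ],
)

```text
t: 24.4
eef_pos: [0.5834, -0.0311, 0.0517]
tcp_rot: [0.997, 0.075, -0.004, 0.0]
force: [-6.9, -0.6, 5.2]
finger_gap: 0.174
finger_force: 79.7
```

Run:
```python
from h import *
c=cap("wrist"); b=bay("yellow"); go(*(b-.045*ex),.0535,8.6); s=sense(); print(np.round(s["force"],1),np.round(s["moment"],2))
cv2.imwrite("pics/w11.png",c["pixels"][:,:,::-1])
```

```text
at [ 0.5834 -0.0312  0.0517] yaw 8.59 tilt [-0.0076  0.0004] | turn z -0.0 shift [ 0.0001 -0.0002 -0.0018]
[-6.8 -1.6  4.4] [-0.13  1.16  0.09]
```

View pics/w11.png

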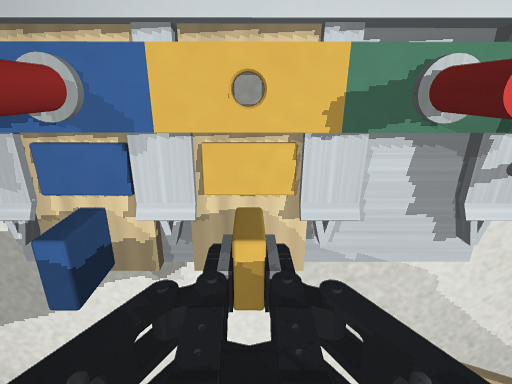

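Yellow board is home, with its hole visible in the crossbar hole at (249,89). I'm releasing it and fetching the green bay's pin.

>>> arm_command(
  steps=[
    [0,0,0,0,0,0,0.4],
    [0,0,0,0,0,0,0.4],
    [0,0,0,0,0,0,0.4],
    [0,0,0,0,0,-0.045,0.6],
    [0,0,0,0,0,-0.09,0.8],
  ],
)

```text
t: 24.95
eef_pos: [0.5856, -0.0304, 0.1416]
tcp_rot: [0.997, 0.075, -0.002, -0.0]
force: [1.6, -0.1, -0.4]
finger_gap: 0.898
finger_force: 0.0
```

>>> arm_command(
  steps=[
    [0,0,0,0.028,0.031,0,0.8],
    [0,0,0,0.056,0.061,0,0.8],
    [0,0,0,0.082,0.091,0,0.8],
    [0,0,0,0.082,0.091,0,0.8],
    [0,0,0,0.082,0.091,0,0.8],
  ],
)

```text
t: 25.45
eef_pos: [0.6816, -0.109, 0.1411]
tcp_rot: [0.997, 0.074, -0.0, -0.0]
force: [0.0, -0.1, -0.4]
finger_gap: 0.903
finger_force: 0.0
```

Run:
```python
from h import *
c=cap("wrist");c=cap("wrist"); W=cloud(c); go(*hole("green"),.0645,8.6)
blobs(c,mask(c,"red")&(W[...,2]>.0775),W,60); carrier(c)
```

```text
at [ 0.681  -0.1065  0.142 ] yaw 8.68 tilt [-0.0003 -0.0016] | turn z 0.001 shift [-0.0001  0.0028  0.0775]
  px [  4.5 215.8] area 215 med [0.654  0.0652 0.0797] zmax 0.082
  px [250.9 215.5] area 584 med [ 0.681  -0.1095  0.0801] zmax 0.082
crossbars centre 668.7 -24.6 size 42.1 262.8 ang 8.66
```

>>> arm_command(
  steps=[
    [0,0,0,0,0.0028,0.03,0.8],
    [0,0,0,0,0.0028,0.06,0.8],
    [0,0,0,0,0.0028,0.078,0.8],
    [0,0,0,0,0.0028,0.078,0.8],
    [0,0,0,0,0.0028,0.078,-1],
  ],
  squeeze=50,
)

```text
t: 26.05
eef_pos: [0.6818, -0.1096, 0.065]
tcp_rot: [0.997, 0.076, 0.0, -0.0]
force: [0.4, -0.5, 0.9]
finger_gap: 0.751
finger_force: 0.0
```

>>> arm_command(
  steps=[
    [0,0,0,0,0,0,-1],
    [0,0,0,0,0,0,-1],
    [0,0,0,0,0,0,-1],
    [0,0,0,0,0,0,-1],
    [0,0,0,0,0,0,-1],
  ],
)

```text
t: 26.55
eef_pos: [0.6828, -0.1108, 0.0657]
tcp_rot: [0.997, 0.075, 0.001, 0.0]
force: [-0.6, 0.0, 6.9]
finger_gap: 0.22
finger_force: 48.8
```

>>> arm_command(
  steps=[
    [0,0,0,0,0,-0.035,-1],
    [0,0,0,0,0,-0.06,-1],
    [0,0,0,0,-0.03,-0.06,-1],
    [0,0,0,0,-0.065,-0.06,-1],
    [0,0,0,0,-0.092,-0.06,-1],
  ],
)

```text
t: 27.05
eef_pos: [0.6674, -0.0176, 0.1237]
tcp_rot: [0.997, 0.075, -0.0, -0.001]
force: [0.6, 0.3, -1.5]
finger_gap: 0.217
finger_force: 49.9
```

>>> arm_command(
  steps=[
    [0,0,0,0,0,0,-1],
    [0,0,0,0,0,0.015,-1],
    [0,0,0,0,0,0.015,-1],
    [0,0,0,0,0,0.015,-1],
    [0,0,0,0,0,0.015,-1],
  ],
)

```text
t: 27.55
eef_pos: [0.6681, -0.0218, 0.1086]
tcp_rot: [0.997, 0.074, -0.0, 0.0]
force: [-0.6, 1.6, 0.4]
finger_gap: 0.216
finger_force: 49.9
```

Run:
```python
from h import *
c=cap("wrist"); c=cap("wrist"); go(*hole("yellow"),.065,8.6)
W=cloud(c); m=mask(c,"yellow")&(abs(W[...,2]-.035)<.005)
cs,hr=cv2.findContours(m.astype(np.uint8),cv2.RETR_CCOMP,cv2.CHAIN_APPROX_NONE)
for k,h in zip(cs,hr[0]):
    if h[3]>=0 and len(k)>12: e=cv2.fitEllipse(k); print("hole px",np.round(e[0],1),np.round(e[1],1),ray(c,*e[0],.035).round(4),"expect",hole("yellow"))
```

```text
at [ 0.6684 -0.0209  0.1093] yaw 8.51 tilt [0.0006 0.0003] | turn z -0.002 shift [-0.0005 -0.0028  0.0443]
```

>>> arm_command(
  steps=[
    [0,0,0,0.001,-0.0025,0.006,-1],
    [0,0,0,0.001,-0.0025,0.012,-1],
    [0,0,0,0.001,-0.0025,0.012,-1],
    [0,0,0,0.001,-0.0025,0.012,-1],
    [0,0,0,0.001,-0.0025,0.012,-1],
  ],
)

```text
t: 28.15
eef_pos: [0.6688, -0.0174, 0.0971]
tcp_rot: [0.997, 0.075, 0.0, 0.0]
force: [0.8, -0.2, -0.6]
finger_gap: 0.219
finger_force: 49.9
```

Run:
```python
from h import *
cap("wrist"); go(*(hole("yellow")+.0013*ex),.0657,8.6); print(np.round(sense()["force"],1))
```

```text
at [ 0.6689 -0.0174  0.0973] yaw 8.59 tilt [0.0004 0.0001] | turn z -0.0 shift [-0.0002  0.0006  0.0316]
[ 0.7  1.  -1.4]
```

>>> arm_command(
  steps=[
    [0,0,0,0,0.0006,0.005,-1],
    [0,0,0,0,0.0006,0.01,-1],
    [0,0,0,0,0.0006,0.01,-1],
  ],
)

```text
t: 28.5
eef_pos: [0.6679, -0.0181, 0.0857]
tcp_rot: [0.997, 0.075, -0.001, -0.0]
force: [-0.8, -1.1, -1.1]
finger_gap: 0.218
finger_force: 49.9
```

>>> arm_command(
  steps=[
    [0,0,0,0,0,0.007,-1],
    [0,0,0,0,0,0.014,-1],
    [0,0,0,0,0,0.021,-1],
    [0,0,0,0,0,0.021,-1],
    [0,0,0,0,0,0.021,-1],
  ],
)

```text
t: 29.0
eef_pos: [0.6688, -0.0179, 0.0658]
tcp_rot: [0.997, 0.075, -0.0, -0.0]
force: [-0.5, -0.3, 0.4]
finger_gap: 0.221
finger_force: 50.3
```

Run:
```python
from h import *
go(*(hole("yellow")+.0013*ex),.0657,8.6); s=sense(); print(np.round(s["force"],1),np.round(s["moment"],2))
```

```text
at [ 0.6688 -0.0179  0.0658] yaw 8.59 tilt [-0.0001 -0.0001] | turn z -0.0 shift [0.     0.0001 0.0001]
[-0.5 -0.3  0.4] [-0.02  0.03 -0.02]
```

>>> arm_command(
  steps=[
    [0,0,0,0,0,0,0.4],
    [0,0,0,0,0,0,0.5],
    [0,0,0,0,0,0,0.5],
    [0,0,0,0,0,-0.045,0.8],
    [0,0,0,0,0,-0.09,1],
  ],
)

```text
t: 29.5
eef_pos: [0.6673, -0.0181, 0.155]
tcp_rot: [0.997, 0.075, -0.002, -0.0]
force: [1.8, -0.2, 0.3]
finger_gap: 1.0
finger_force: 0.0
```

>>> arm_command(
  steps=[
    [0,0,0,-0.029,0.029,-0.02,1],
    [0,0,0,-0.06,0.059,-0.035,1],
    [0,0,0,-0.09,0.089,-0.045,1],
    [0,0,0,-0.12,0.119,-0.045,1],
    [0,0,0,-0.15,0.148,-0.045,1],
  ],
)

```text
t: 30.0
eef_pos: [0.5417, -0.1883, 0.2019]
tcp_rot: [0.997, 0.075, 0.001, 0.001]
force: [0.2, 0.3, -0.7]
finger_gap: 1.001
finger_force: 0.0
```

>>> arm_command(
  steps=[
    [0,0,-0.14,-0.03,0.03,0,1],
    [0,0,-0.28,-0.06,0.06,0,1],
    [0,0,-0.42,-0.09,0.09,0,1],
    [0,0,-0.56,-0.12,0.12,0,1],
    [0,0,-0.7,-0.15,0.148,0,1],
  ],
)

```text
t: 30.5
eef_pos: [0.4151, -0.357, 0.2014]
tcp_rot: [0.91, 0.415, 0.0, 0.0]
force: [-0.3, 0.2, -0.4]
finger_gap: 1.003
finger_force: 0.0
```

>>> arm_command(
  steps=[
    [0,0,-0.14,0,0,0,1],
    [0,0,-0.28,0,0,0,1],
    [0,0,-0.42,0,0,0,1],
    [0,0,-0.511,0,0,0,1],
    [0,0,-0.511,0,0,0,1],
  ],
)

```text
t: 31.0
eef_pos: [0.4163, -0.3555, 0.2012]
tcp_rot: [0.777, 0.629, 0.0, 0.0]
force: [0.2, -0.4, -0.1]
finger_gap: 0.996
finger_force: 0.0
```

Run:
```python
from h import *
c=cap("wrist"); c=cap("wrist"); board(c,"green"); go(.4234,-.3266,.041,78); W=cloud(c); blobs(c,mask(c,"green",110,30),W,60)
cv2.imwrite("pics/w12.png",c["pixels"][:,:,::-1]); c=cap("top"); blobs(c,mask(c,"red"),cloud(c),25)
```

```text
green rib (((430.3935241699219, -335.3331298828125), (24.906532287597656, 3.027916136488784e-05), 78.58089447021484), 26) 
  tile (((439.2384033203125, -303.85260009765625), (2.449751082167495e-05, 14.962525367736816), 77.89366149902344), 15)
  dir rib->tile deg 74.31 dist 32.7
at [ 0.4163 -0.3554  0.2012] yaw 77.86 tilt [-0.0001  0.0001] | turn z -0.002 shift [0.0297 0.0008 0.1601]
  px [245.  166.1] area 30 med [ 0.6635 -0.0171  0.0777] zmax 0.083
  px [219.9 169.4] area 32 med [0.6502 0.0739 0.0764] zmax 0.085
  px [173.9 187.9] area 36 med [0.5796 0.2378 0.0826] zmax 0.091
  px [ 45.2 220.2] area 39 med [0.4649 0.7262 0.0068] zmax 0.014
  px [399.5 284.4] area 49 med [ 0.2435 -0.5882  0.0063] zmax 0.011
```

```bash
python3 - <<'E'
from h import *
import h
c=cap("wrist"); W=cloud(c); H=cv2.cvtColor(c["pixels"],cv2.COLOR_RGB2HSV)
z=W[...,2]; k=(z>.049)&(z<.054)&(W[...,1]<-.25); print("rib-height HSV pct",np.percentile(H[k],[10,50,90],axis=0).tolist(),k.sum())
h.RNG["green"]=(68,98); 
H_=mask
board(c,"green")
E
sed -i 's/green=(55,90)/green=(60,98)/' h.py
```

```text
rib-height HSV pct [[75.0, 93.0, 72.0], [75.0, 96.0, 93.0], [77.0, 101.0, 95.0]] 648
green rib (((429.9631042480469, -336.5220947265625), (27.206083297729492, 3.647956609725952), 70.17595672607422), 31) 
  tile (((456.20013427734375, -300.1021728515625), (10.259378433227539, 1.627206802368164e-05), 79.64027404785156), 11)
  dir rib->tile deg 54.23 dist 44.9
```

View pics/w12.png

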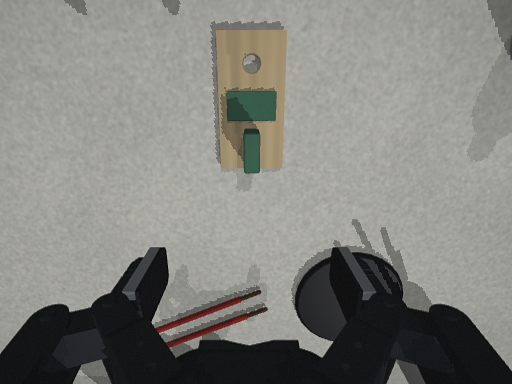

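The green board is at (251,95) with its rib at (252,152). The bat lies at (350,295) on the right, so I'm checking clearance to it.

```bash
sed -i 's/m=mask(c,col,110,30); z=/m=mask(c,col,75 if col=="green" else 110,30); z=/; s/k=mask(c,col,110,30)&/k=mask(c,col,75 if col=="green" else 110,30)\&/' h.py
python3 - <<'E'
from h import *
c=cap("wrist"); board(c,"green"); go(.4234,-.3266,.041,78)
t=dict(np.load("top0.npz")); print("bat",ray(t,388,212,.012).round(3))
E
```

```text
green rib (((424.24688720703125, -329.164794921875), (38.4150276184082, 14.913337707519531), 77.92056274414062), 630) 
  tile (((432.8446044921875, -287.9898376464844), (28.28125762939453, 51.082481384277344), 77.93990325927734), 1406)
  dir rib->tile deg 78.21 dist 42.1
at [ 0.4164 -0.3554  0.2011] yaw 77.92 tilt [-0.0002 -0.    ] | turn z -0.001 shift [0.0297 0.0008 0.1601]
bat [ 0.508 -0.557  0.012]
```

>>> arm_command(
  steps=[
    [0,0,0,0.009,0.0007,0.04,1],
    [0,0,0,0.018,0.0014,0.08,1],
    [0,0,0,0.0272,0.0021,0.115,1],
    [0,0,0,0.0272,0.0021,0.14,1],
    [0,0,0,0.0272,0.0021,0.16,1],
  ],
)

```text
t: 31.75
eef_pos: [0.4235, -0.3282, 0.0393]
tcp_rot: [0.777, 0.629, -0.0, -0.001]
force: [0.3, -0.2, 0.1]
finger_gap: 0.998
finger_force: 0.0
```

>>> arm_command(
  steps=[
    [0,0,0,0,0,0,1],
    [0,0,0,0,0,0,-1],
    [0,0,0,0,0,0,-1],
    [0,0,0,0,0,0,-1],
    [0,0,0,0,0,0,-1],
  ],
  squeeze=80,
)

```text
t: 32.25
eef_pos: [0.4247, -0.3298, 0.0422]
tcp_rot: [0.777, 0.629, 0.0, 0.001]
force: [-0.9, -0.8, -1.4]
finger_gap: 0.329
finger_force: 0.0
```

>>> arm_command(
  steps=[
    [0,0,0,0,0,0,-1],
    [0,0,0,0,0,0,-1],
    [0,0,0,0,0,0,-1],
  ],
)

```text
t: 32.55
eef_pos: [0.4247, -0.3298, 0.042]
tcp_rot: [0.777, 0.629, 0.0, 0.001]
force: [-0.4, 0.7, 4.8]
finger_gap: 0.177
finger_force: 79.1
```

Run:
```python
from h import *
s=sense(); print(s["finger_gap"],s["finger_force"],np.round(s["force"],1)); b=bay("green"); print(b-.17*ex); go(*(b-.170*ex),.14,8.6)
```

```text
0.1771624363882641 79.09619450569153 [-0.4  0.7  4.8]
[ 0.47361841 -0.14056801]
at [ 0.4247 -0.3298  0.042 ] yaw 77.96 tilt [-0.001   0.0015] | turn z 1.211 shift [ 0.1952  0.0086 -0.0982]
```

>>> arm_command(
  steps=[
    [0,0,0,0,0,-0.03,-1],
    [0,0,0,0,0,-0.07,-1],
    [0,0,0,0,0,-0.1,-1],
    [0,0,0,0.038,0.002,-0.1,-1],
    [0,0,0,0.076,0.004,-0.1,-1],
  ],
)

```text
t: 33.05
eef_pos: [0.4438, -0.2565, 0.1417]
tcp_rot: [0.779, 0.627, 0.0, 0.001]
force: [1.0, 0.5, -2.1]
finger_gap: 0.178
finger_force: 78.7
```

>>> arm_command(
  steps=[
    [0,0,0.14,0.025,0.001,0,-1],
    [0,0,0.28,0.05,0.002,0,-1],
    [0,0,0.42,0.075,0.003,0,-1],
    [0,0,0.56,0.1,0.004,0,-1],
    [0,0,0.7,0.119,0.0045,0,-1],
  ],
)

```text
t: 33.55
eef_pos: [0.4725, -0.138, 0.1403]
tcp_rot: [0.947, 0.323, -0.001, -0.001]
force: [-0.4, 0.3, -1.3]
finger_gap: 0.174
finger_force: 78.6
```

>>> arm_command(
  steps=[
    [0,0,0.14,0,0,0,-1],
    [0,0,0.28,0,0,0,-1],
    [0,0,0.42,0,0,0,-1],
    [0,0,0.511,0,0,0,-1],
    [0,0,0.511,0,0,0,-1],
  ],
)

```text
t: 34.05
eef_pos: [0.4721, -0.1401, 0.1402]
tcp_rot: [0.997, 0.075, -0.001, -0.0]
force: [1.0, -0.7, -2.0]
finger_gap: 0.17
finger_force: 78.6
```

Run:
```python
from h import *
c=cap("wrist");c=cap("wrist"); inhand(c,"green"); b=bay("green"); go(*(b-.170*ex),.066,8.6)
```

```text
tile in tool [37.4  0.4] [38.2 50.3] 0.1 z 0.0278 slope x,y [ 0.054 -0.001]
at [ 0.4724 -0.1401  0.1405] yaw 8.71 tilt [-0.0015 -0.0006] | turn z 0.002 shift [0.0013 0.0007 0.0745]
```

>>> arm_command(
  steps=[
    [0,0,0.002,0.001,0.0003,0.025,-1],
    [0,0,0.002,0.001,0.0003,0.05,-1],
    [0,0,0.002,0.001,0.0003,0.074,-1],
    [0,0,0.002,0.001,0.0003,0.074,-1],
    [0,0,0.002,0.001,0.0003,0.074,-1],
  ],
)

```text
t: 34.65
eef_pos: [0.4739, -0.1403, 0.067]
tcp_rot: [0.997, 0.074, -0.0, -0.0]
force: [0.7, -0.5, -2.2]
finger_gap: 0.173
finger_force: 78.5
```

Run:
```python
from h import *
c=cap("wrist");c=cap("wrist"); inhand(c,"green"); b=bay("green"); go(*(b-.170*ex),.0535,8.6); s=sense(); print(np.round(s["force"],1))
```

```text
tile in tool [37.1  0.3] [38.  50.2] 0.0 z 0.0281 slope x,y [0.073 0.   ]
at [ 0.4753 -0.1407  0.0684] yaw 8.5 tilt [0.0026 0.0011] | turn z -0.002 shift [-0.0017 -0.0004  0.0149]
[-0.5  0.3 -1.6]
```

>>> arm_command(
  steps=[
    [0,0,-0.001,-0.001,-0.0003,0.007,-1],
    [0,0,-0.001,-0.001,-0.0003,0.0145,-1],
    [0,0,-0.001,0.008,-0.0003,0.0145,-1],
    [0,0,-0.001,0.02,-0.0003,0.0145,-1],
    [0,0,-0.001,0.032,-0.0003,0.0145,-1],
  ],
)

```text
t: 35.25
eef_pos: [0.5072, -0.1352, 0.0527]
tcp_rot: [0.997, 0.074, 0.001, 0.0]
force: [0.2, 0.0, -2.1]
finger_gap: 0.173
finger_force: 78.7
```

>>> arm_command(
  steps=[
    [0,0,0,0.012,0,0,-1],
    [0,0,0,0.024,0,0,-1],
    [0,0,0,0.036,0,0,-1],
    [0,0,0,0.048,0,0,-1],
    [0,0,0,0.048,0,0,-1],
  ],
)

```text
t: 35.75
eef_pos: [0.5561, -0.127, 0.0526]
tcp_rot: [0.997, 0.075, 0.002, -0.0]
force: [0.3, 0.7, -1.7]
finger_gap: 0.173
finger_force: 78.7
```

Run:
```python
from h import *
b=bay("green"); go(*(b-.045*ex),.0535,8.6); s=sense(); print(np.round(s["force"],1),np.round(s["moment"],2))
```

```text
at [ 0.5561 -0.127   0.0526] yaw 8.64 tilt [ 0.0033 -0.0005] | turn z 0.001 shift [ 0.0414  0.0011 -0.0007]
[ 0.3  0.7 -1.7] [-0.01 -0.    0.05]
```

>>> arm_command(
  steps=[
    [0,0,0,0.012,0.0002,0,-1],
    [0,0,0,0.024,0.0005,0,-1],
    [0,0,0,0.034,0.0008,0,-1],
    [0,0,0,0.041,0.0008,0,-1],
    [0,0,0,0.046,0.0008,0,-1],
  ],
)

```text
t: 36.25
eef_pos: [0.597, -0.1224, 0.0521]
tcp_rot: [0.997, 0.074, -0.003, -0.0]
force: [-10.1, -0.3, 5.9]
finger_gap: 0.175
finger_force: 79.8
```

>>> arm_command(
  steps=[
    [0,0,0,0.002,0,0,-1],
    [0,0,0,0.002,0,0,-1],
  ],
)

```text
t: 36.45
eef_pos: [0.5971, -0.1224, 0.0523]
tcp_rot: [0.997, 0.074, -0.004, -0.0]
force: [-7.7, -0.4, 4.3]
finger_gap: 0.171
finger_force: 79.6
```

Run:
```python
from h import *
b=bay("green"); go(*(b-.045*ex),.0535,8.6); s=sense(); print(np.round(s["force"],1),np.round(s["moment"],2))
```

```text
at [ 0.5971 -0.1224  0.0523] yaw 8.53 tilt [-0.0086 -0.0007] | turn z -0.001 shift [ 0.0002 -0.0005 -0.0012]
[-7.7 -0.4  4.3] [-0.04  1.3   0.14]
```

Green board is home, with the same contact as the others. Now for the parked pin.

>>> arm_command(
  steps=[
    [0,0,0,0,0,0,0.4],
    [0,0,0,0,0,0,0.4],
    [0,0,0,0,0,0,0.4],
    [0,0,0,0,0,-0.045,0.6],
    [0,0,0,0,0,-0.09,0.8],
  ],
)

```text
t: 36.95
eef_pos: [0.5996, -0.1218, 0.142]
tcp_rot: [0.997, 0.074, -0.002, -0.001]
force: [2.0, -0.7, 0.2]
finger_gap: 0.897
finger_force: 0.0
```

>>> arm_command(
  steps=[
    [0,0,0,0.004,-0.035,-0.015,0.8],
    [0,0,0,0.008,-0.08,-0.015,0.8],
    [0,0,0,0.012,-0.125,-0.015,0.8],
    [0,0,0,0.016,-0.17,-0.015,0.8],
    [0,0,0,0.02,-0.215,-0.015,0.8],
  ],
)

```text
t: 37.45
eef_pos: [0.5888, 0.0954, 0.1581]
tcp_rot: [0.997, 0.074, 0.001, -0.0]
force: [0.6, -0.2, -0.8]
finger_gap: 0.903
finger_force: 0.0
```

>>> arm_command(
  steps=[
    [0,0,0,0.005,-0.045,0,0.8],
    [0,0,0,0.01,-0.09,0,0.8],
    [0,0,0,0.016,-0.13,0,0.8],
    [0,0,0,0.017,-0.143,0,0.8],
    [0,0,0,0.017,-0.143,0,0.8],
  ],
)

```text
t: 37.95
eef_pos: [0.5831, 0.2415, 0.1577]
tcp_rot: [0.997, 0.077, -0.0, -0.001]
force: [0.0, -0.3, 0.3]
finger_gap: 0.898
finger_force: 0.0
```

Run:
```python
from h import *
c=cap("wrist");c=cap("wrist"); W=cloud(c); go(.582,.2378,.07,8.6)
blobs(c,mask(c,"red")&(W[...,2]>.08),W,60)
```

```text
at [0.5849 0.2355 0.1574] yaw 8.44 tilt [0.0001 0.0023] | turn z -0.003 shift [-0.0025 -0.0029  0.0874]
  px [489.6 150. ] area 397 med [0.6537 0.0732 0.0805] zmax 0.082
  px [246.8 211.2] area 558 med [0.5823 0.2382 0.085 ] zmax 0.087
```

>>> arm_command(
  steps=[
    [0,0,0,-0.002,-0.003,0.03,0.8],
    [0,0,0,-0.002,-0.003,0.065,0.8],
    [0,0,0,-0.002,-0.003,0.087,0.8],
    [0,0,0,-0.002,-0.003,0.087,0.8],
    [0,0,0,-0.002,-0.003,0.087,-1],
  ],
  squeeze=50,
)

```text
t: 38.55
eef_pos: [0.5829, 0.2376, 0.0709]
tcp_rot: [0.997, 0.073, 0.0, 0.001]
force: [-0.6, 0.3, 0.4]
finger_gap: 0.753
finger_force: 0.0
```

>>> arm_command(
  steps=[
    [0,0,0,0,0,0,-1],
    [0,0,0,0,0,0,-1],
    [0,0,0,0,0,0,-1],
    [0,0,0,0,0,0,-1],
    [0,0,0,0,0,0,-1],
  ],
)

```text
t: 39.05
eef_pos: [0.5829, 0.2405, 0.0723]
tcp_rot: [0.997, 0.074, 0.001, -0.0]
force: [-0.7, -1.2, 4.9]
finger_gap: 0.218
finger_force: 48.8
```

Run:
```python
from h import *
s=sense(); print(s["finger_gap"],s["finger_force"]); go(*hole("green"),.17,8.6)
```

```text
0.21803368671593698 48.77317428588867
at [0.5829 0.2405 0.0723] yaw 8.52 tilt [ 0.0029 -0.0003] | turn z -0.001 shift [ 0.0457  0.3604 -0.0977]
```

>>> arm_command(
  steps=[
    [0,0,0,0,0,-0.035,-1],
    [0,0,0,0,0,-0.075,-1],
    [0,0,0,0,0,-0.1,-1],
    [0,0,0,0.005,0.04,-0.1,-1],
    [0,0,0,0.01,0.085,-0.1,-1],
  ],
)

```text
t: 39.55
eef_pos: [0.604, 0.1607, 0.172]
tcp_rot: [0.997, 0.078, 0.001, -0.001]
force: [0.5, -1.5, -2.1]
finger_gap: 0.223
finger_force: 49.4
```

>>> arm_command(
  steps=[
    [0,0,0,0.006,0.045,0,-1],
    [0,0,0,0.012,0.09,0,-1],
    [0,0,0,0.018,0.135,0,-1],
    [0,0,0,0.024,0.18,0,-1],
    [0,0,0,0.03,0.225,0,-1],
  ],
)

```text
t: 40.05
eef_pos: [0.6672, -0.062, 0.1701]
tcp_rot: [0.997, 0.075, -0.0, -0.0]
force: [1.3, 0.8, -0.5]
finger_gap: 0.219
finger_force: 49.4
```

>>> arm_command(
  steps=[
    [0,0,0,0.0065,0.035,0,-1],
    [0,0,0,0.0065,0.05,0,-1],
    [0,0,0,0.0065,0.05,0.025,-1],
    [0,0,0,0.0065,0.05,0.05,-1],
    [0,0,0,0.0065,0.05,0.05,-1],
  ],
)

```text
t: 40.55
eef_pos: [0.6774, -0.1073, 0.1155]
tcp_rot: [0.997, 0.075, -0.005, -0.002]
force: [-1.0, -0.0, -2.1]
finger_gap: 0.218
finger_force: 49.4
```

Run:
```python
from h import *
for i in range(4): c=cap("wrist")
go(*(hole("green")+.001*ex),.0673,8.6)
```

```text
at [ 0.6822 -0.1081  0.1223] yaw 8.59 tilt [0.0028 0.0003] | turn z -0.0 shift [-0.0003  0.0009  0.055 ]
```

>>> arm_command(
  steps=[
    [0,0,0,0,0.0009,0.012,-1],
    [0,0,0,0,0.0009,0.023,-1],
    [0,0,0,0,0.0009,0.023,-1],
    [0,0,0,0,0.0009,0.023,-1],
    [0,0,0,0,0.0009,0.023,-1],
  ],
)

```text
t: 41.25
eef_pos: [0.6815, -0.1098, 0.0978]
tcp_rot: [0.997, 0.074, 0.0, 0.0]
force: [0.4, 0.3, -0.5]
finger_gap: 0.219
finger_force: 49.4
```

Run:
```python
from h import *
cap("wrist"); go(*(hole("green")+.001*ex),.0673,8.6); print(np.round(sense()["force"],1))
```

```text
at [ 0.6817 -0.1098  0.098 ] yaw 8.53 tilt [0.0009 0.0002] | turn z -0.001 shift [ 0.0007 -0.0007  0.0307]
[ 1.4  0.4 -0.8]
```

>>> arm_command(
  steps=[
    [0,0,0,0.0006,-0.0007,0.005,-1],
    [0,0,0,0.0006,-0.0007,0.01,-1],
    [0,0,0,0.0006,-0.0007,0.01,-1],
  ],
)

```text
t: 41.6
eef_pos: [0.681, -0.1089, 0.0863]
tcp_rot: [0.997, 0.074, -0.001, -0.0]
force: [-0.5, -0.2, -1.5]
finger_gap: 0.219
finger_force: 49.4
```

>>> arm_command(
  steps=[
    [0,0,0,0,0,0.007,-1],
    [0,0,0,0,0,0.014,-1],
    [0,0,0,0,0,0.02,-1],
    [0,0,0,0,0,0.02,-1],
    [0,0,0,0,0,0.02,-1],
  ],
)

```text
t: 42.1
eef_pos: [0.6817, -0.1091, 0.0674]
tcp_rot: [0.997, 0.074, -0.0, -0.0]
force: [-0.2, 0.3, 0.1]
finger_gap: 0.216
finger_force: 49.8
```

Run:
```python
from h import *
go(*(hole("green")+.001*ex),.0673,8.6); s=sense(); print(np.round(s["force"],1),np.round(s["moment"],2))
```

```text
at [ 0.6817 -0.1091  0.0674] yaw 8.53 tilt [-0.0002 -0.    ] | turn z -0.001 shift [0.0005 0.     0.0001]
[-0.2  0.3  0.1] [0.06 0.03 0.02]
```

Seated. I'm releasing it, backing off and checking everything.

>>> arm_command(
  steps=[
    [0,0,0,0,0,0,0.4],
    [0,0,0,0,0,0,0.5],
    [0,0,0,0,0,0,0.5],
    [0,0,0,0,0,-0.045,0.8],
    [0,0,0,0,0,-0.09,0.8],
  ],
)

```text
t: 42.6
eef_pos: [0.6803, -0.1091, 0.1564]
tcp_rot: [0.997, 0.074, -0.002, -0.0]
force: [-0.1, 0.0, 1.3]
finger_gap: 0.898
finger_force: 0.0
```

>>> arm_command(
  steps=[
    [0,0,0,-0.012,-0.02,-0.035,0.8],
    [0,0,0,-0.024,-0.04,-0.07,0.8],
    [0,0,0,-0.036,-0.06,-0.095,0.8],
    [0,0,0,-0.048,-0.08,-0.095,0.8],
    [0,0,0,-0.06,-0.1,-0.095,0.8],
  ],
)

```text
t: 43.1
eef_pos: [0.6077, -0.0181, 0.2543]
tcp_rot: [0.997, 0.074, 0.002, 0.0]
force: [-0.1, -0.3, 0.5]
finger_gap: 0.9
finger_force: 0.0
```

Run:
```python
from h import *
for i in range(4): c=cap("wrist")
W=cloud(c); p=c["pixels"]; np.savez("w13.npz",**c)
m=mask(c,"red")
n,l,st,ce=cv2.connectedComponentsWithStats(m.astype(np.uint8))
for i in range(1,n):
    q=W[l==i]
    if st[i,4]>100: q=q[q[:,2]>np.nanmax(q[:,2])-.004]; print("pin top",np.nanmedian(q,0).round(4))
for k in ("blue","yellow","green"):
    h=hole(k); b=bay(k); Q=W[...,:2]-h; r=np.hypot(Q[...,0],Q[...,1]); H=cv2.cvtColor(p,cv2.COLOR_RGB2HSV)
    kk=(r<.0145)&(r>.0115)&(H[...,1]<60)&(W[...,2]<.06); print(k,"collar z",np.nanmedian(W[kk][:,2]).round(4),kk.sum())
    m=mask(c,k,75 if k=="green" else 110,30); X=(W[...,:2]-b)@ex; Y=(W[...,:2]-b)@ey
    rr=m&(abs(W[...,2]-.062)<.004)&(X<-.02)&(abs(Y)<.04); t=m&(abs(W[...,2]-.024)<.004)&(abs(Y)<.04)
    print("  rib top centre in bay (want -45,0)",(1000*np.array([X[rr].min()+X[rr].max(),Y[rr].min()+Y[rr].max()])/2).round(1),"z",np.median(W[rr][:,2]).round(4),"tile z",np.median(W[t][:,2]).round(4))
cv2.imwrite("pics/w13.png",p[:,:,::-1])
```

```text
pin top [0.6536 0.0721 0.0801]
pin top [ 0.6669 -0.0185  0.0803]
pin top [ 0.68   -0.1093  0.0802]
blue collar z 0.0401 123
  rib top centre in bay (want -45,0) [-45.   -0.8] z 0.0619 tile z 0.0241
yellow collar z 0.0402 119
  rib top centre in bay (want -45,0) [-45.5  -1. ] z 0.0619 tile z 0.0241
green collar z 0.0401 129
  rib top centre in bay (want -45,0) [-44.7  -0.6] z 0.062 tile z 0.0242
```

View pics/w13.png

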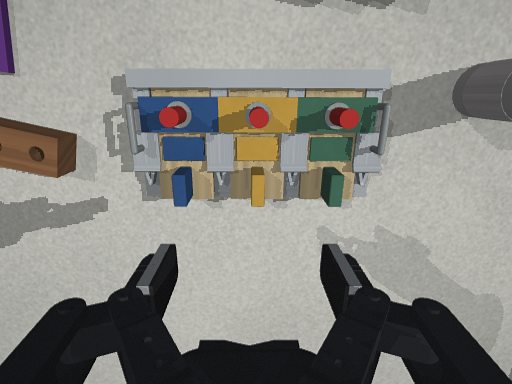

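All three boards are home in the bays of their colour: ribs at (182,187), (258,187) and (332,187). The pins at (175,115), (259,116) and (345,117) are seated, with pin tops at 80 mm and collar tops at 40 mm. Handing in.

```bash
python3 -c "
from plant import robot
print(robot.hand_in())"
```

```text
the job is handed in; nothing more can be done
None
```

The blue, yellow and green boards are each fully home in the bay of their colour, all three bays have a seated lock pin, and the job was handed in at about 43 s.

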